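Tip the Brazil nuts into their sliding-lid box

TASK

Put the Brazil nuts away: slide the flush lid of the shallow wooden box fully open, and gather every loose nut from the worktop into the small steel scoop that already holds two. Then hold the scoop level with its spout over the open tray, lowered close to the rim (three centimetres or less), and only then tip it so that all the nuts end up in the tray without bouncing out. Set the empty scoop down upright on the worktop, slide the lid fully shut, and leave the other things on the worktop alone.

Things in the scene. Friction and masses are not known exactly. Their poses are not given: they have to be found in the camera images.
- tray (a point): shallow wooden box fixed to the worktop, 110 (x) x 150 (y) x 48 mm high, walls 6 mm, inside 98 x 138 mm, 36 mm deep below the lid. This point is the centre of its inner floor, 6 mm above the worktop and 42 mm below the rim. y is the box's long axis, z up; the lid slides out over the end wall at -y, which is 6 mm lower
- lid (a joint): travel of the flush sliding lid in m, 0 = shut, 0.115 = fully open (moves toward -y of tray); about 1.5 N of friction, no spring, no handle: press on its top with shut fingertips (about 5 to 15 N) and drag it. It may stand open by up to 15 mm at the start
- lid_top (a point): centre of the top face of the lid, a plain pale wooden slat 97 (x) x 143.5 (y) x 6 mm, top flush with the rim 48 mm above the worktop; it moves with the lid; axes as tray. When fully open it clears the +y part of the tray, 115 mm long
- scoop_mid (a point): flat-bottomed steel scoop, 100 long (x), 56 wide (y), 42 mm high, walls 3 mm, 140 g, holding two nuts; this point is its centre, 21 mm above its underside. +x points to the open spout, z up. From x = -50 to +20 mm its sides are parallel, 42 mm high, to be gripped across the 56 mm; ahead they are 31 mm high, 54 mm apart at the lip, and the floor rises 4 mm. Nuts slide out when it is tipped 45 to 60 degrees
- scoop_tip (a point): middle of the lip of the scoop's open spout, 50 mm ahead (x) of its centre and 14 mm lower, 7 mm above its underside; axes as scoop_mid. Keep the gripper clear of two fixed clear-acrylic stands behind the work: a riser 148 mm high from x = 0.595 on (y 0.125 to 0.455), and a cube 210 mm high from x = 0.62 on (y -0.065 to 0.105)
- nut1_mid (a point): a shelled Brazil nut, tan, three-sided with tapering ends, 36 mm long, 17 mm wide, 16 mm high as it lies on a flat side, 12 g; this point is its centre (about 7 mm above what it lies on), x runs along its length; this one may be absent; if present it starts loose on the worktop
- nut2_mid (a point): a shelled Brazil nut, tan, three-sided with tapering ends, 36 mm long, 17 mm wide, 16 mm high as it lies on a flat side, 12 g; this point is its centre (about 7 mm above what it lies on), x runs along its length; this one may be absent; if present it starts loose on the worktop
- nut3_mid (a point): a shelled Brazil nut, tan, three-sided with tapering ends, 36 mm long, 17 mm wide, 16 mm high as it lies on a flat side, 12 g; this point is its centre (about 7 mm above what it lies on), x runs along its length; this one may be absent; if present it starts loose on the worktop
- nut4_mid (a point): a shelled Brazil nut, tan, three-sided with tapering ends, 36 mm long, 17 mm wide, 16 mm high as it lies on a flat side, 12 g; this point is its centre (about 7 mm above what it lies on), x runs along its length; this one may be absent; if present it starts loose on the worktop
- nut5_mid (a point): a shelled Brazil nut, tan, three-sided with tapering ends, 36 mm long, 17 mm wide, 16 mm high as it lies on a flat side, 12 g; this point is its centre (about 7 mm above what it lies on), x runs along its length; this one may be absent; if present it starts loose on the worktop
- nut6_mid (a point): a shelled Brazil nut, tan, three-sided with tapering ends, 36 mm long, 17 mm wide, 16 mm high as it lies on a flat side, 12 g; this point is its centre (about 7 mm above what it lies on), x runs along its length; starts in the scoop
- nut7_mid (a point): a shelled Brazil nut, tan, three-sided with tapering ends, 36 mm long, 17 mm wide, 16 mm high as it lies on a flat side, 12 g; this point is its centre (about 7 mm above what it lies on), x runs along its length; starts in the scoop
- tape_roll: roll of tape, 96 mm wide, 25 mm high, a bystander; origin under its centre
- garlic_3: garlic bulb, 49 mm wide, 62 mm high, a bystander; origin under its centre
- scoop: the whole scoop, the same thing as scoop_mid: origin in the middle of its underside, axes as scoop_mid

How it is judged:
By the outcome, as a careful person would: the job done as asked, in the order asked, and still so for the second after the job is handed in, with the robot touching nothing.
Of nut1, nut2, nut3, nut4, nut5 only 3 to 5 are there at a start; the rules pass over those that are not, and their reading is None.
At some moment in a run one of scoop, nut1, nut2, nut3, nut4, nut5 may be knocked a few centimetres aside while the robot is not near it.
It also fails if it takes over 208 s, if anything falls off the work surface, if the arm or the gripper's body presses on something with over 40 N, if the wrist force passes 120 N, or if a joint passes its speed limit or range.

ROBOT

A 6-joint arm with a two-finger parallel gripper is mounted at the origin on a cart in front of the work surface, level with it; the furniture and walls round the work are solid. World frame = base frame: x ahead of the robot, y to its left, z up, the work surface at z = 0. Lengths are in m, angles in rad, forces in N, time in s.
With the tool pointing down it reaches from about 0.275 to 0.75 m from the base axis. Payload 10.2 kg.
Tool frame: the origin (TCP) lies midway between the tips of the shut fingers; the grasp point (between the pads) lies 19 mm behind it; z points along the fingers, y is the line along which they close (so a half turn about z gives the same grasp; the last joint's range is limited). The gripper opens to 88 mm and grips with 3 to 60 N. Pads are 18 mm wide; open, the fingers measure 123 mm over their backs; the gripper's body (75 mm by 187 mm) begins 45 mm behind the grasp point.
Start: joints at [-1.515, 0.313, 1.498, -0, 1.331, -0.223], TCP at [0.144, -0.505, 0.239] pointing down, gripper open.
Joint ranges: [-2.94, 2.94], [-0.97, 2.17], [0.19, 2.56], [-1.23, 4.37], [0.02, 3.11], [-2.88, 2.88]. Speed limits (rad/s): [2.39, 2.39, 3.01, 3.14, 3.14, 3.14].

INTERFACE

Orientations are given as a unit quaternion [x, y, z, w].
In Python, from station import r gives the robot as it stands.
- The arm moves only by the tool apply_moves, never from a script. Its argument "rows" is a list of rows, each a list of 3 entries, a list of its own where there are three numbers: the shift along the world's x, y, z normalised to -1 to 1, where 1 is 100 mm, then the turn, a rotation vector about the world's x, y, z normalised to -1 to 1, where 1 is pi/2 rad, then the opening, from -1 (shut) to 1 (fully open). A call has 1 to 12 rows; each row is the pose to reach, as a shift and turn from the pose commanded when the call began; what a row does not reach only later rows make up. A row lasts 1/8 s, in which the tool goes at most 62.5 mm and 10.7 degrees, less where a joint would pass 70% of its speed; a pose out of reach is approached as far as the arm can. A call with a number of a shift or a turn outside -1 to 1 is refused whole. A call with a gripper value outside its range is refused whole. The fingers move at their own pace and stop on an object; "grip_force" is the grip in N (left out, the last holds). Time passes only in rows, so rows that repeat a pose let the fingers close. It gives the time, the measured TCP pose, the force, the opening and the grip force at its end, in the units of the state.
- r.state(): the state, without advancing time (a new reading comes with each control period).
- r.capture(name): name is "scene" or "top" or "wrist"; returns (picture, depth): 480x640x3 uint8, red, green, blue; 480x640 float32, m along the optical axis (not along the pixel's ray), 0 where there is no reading.
- r.camera_info(name): a dict with "fx", "fy", "cx", "cy" (pixels), "distortion" ([k1, k2, p1, p2, k3] as OpenCV has them; the pictures are not rectified), "R" (3x3) and "t" (3): a world point X has camera coordinates R X + t. Camera axes: x right, y down, z forward; pixel columns grow to the right and rows downward; lengths in m; the calibration is good to about 2 mm. A picture is of the moment at which its call begins: read the wrist's pose just before it. camera_info takes no time and is no camera call; for the wrist camera it gives the pose at the moment of the call.
- r.finish_job(): hands the job in; it is judged then, once.
Trained networks look in the newest picture that a camera, given by its name, has taken for a name from the list of things; names that differ only in an ending like _2 or _b are one class to them, and where a whole thing is asked for, a point or a joint stands for the part that bears it (a point fixed in the world has none). Each returns a list of dicts, best first, with "p" (0 to 1); they miss things now and then, are a little off and sometimes report something else, mostly with a low value. They report only what shows in the picture. A call takes as long as a camera call.
- r.masks_of(target, camera): "pixels" (480x640 bool, what is visible of it) and "bbox" ([centre column, centre row, width, height] in pixels, round what is visible of it).
- r.pinpoint(target, camera): "at" ([row, column] in pixels: a listed point, or the origin of a listed thing).
The state is a dict: "time_s": time; "q": joint angles; "dq": joint speeds; "effort": joint torques, N m; "tool_pos": TCP position; "tcp_rot": TCP orientation; "contact_force": force on the tool from outside, world axes, zero at the start; "moment": the same for the moment, N m; "finger_gap": opening from 0.0 (shut) to 1.0 (fully open); "gripper_force": force on a finger pad.
Only numpy, scipy, OpenCV 4.12 (cv2) and the standard library are available. Lean on these libraries where they do the work, as an engineer would, in place of code of your own. Each camera call takes 0.05 s, during which the arm holds its last target. There are 200 camera calls.

## Working session

There is one attempt and no reset: what is moved stays moved. The work goes in short steps, Python scripts to look and compute and a tool call to move; the robot and the scene stay as the last step left them, time stands still between calls to the robot, and variables do not carry over. Pictures are saved under pics/ and viewed, at most 14 in all, crops included, and the job is handed in when it is done.

Besides the shell and the picture viewer there is one more tool, called in YAML: its name, and indented under it one key for each argument. apply_moves: Moves the arm, as the interface text tells. Its arguments: {"type":"object","properties":{"rows":{"type":"array"},"grip_force":{"type":"number"}},"required":["rows"]}

```bash
ls; mkdir -p pics; cat > h.py <<'E'
import numpy as np, cv2
from station import r
from scipy.spatial.transform import Rotation as Ro
def save(n,img,s=1): cv2.imwrite(f'pics/{n}.png',cv2.cvtColor(img,cv2.COLOR_RGB2BGR))
def ray(ci,px):  # px (col,row)
    K=np.array([[ci['fx'],0,ci['cx']],[0,ci['fy'],ci['cy']],[0,0,1.]])
    u=cv2.undistortPoints(np.array([[px]],float),K,np.array(ci['distortion'],float))[0,0]
    R=np.array(ci['R']);t=np.array(ci['t'])
    return -R.T@t, R.T@np.array([u[0],u[1],1.])
def at_z(ci,px,z):
    c,d=ray(ci,px); return c+d*(z-c[2])/d[2]
def at_d(ci,px,dep):
    c,d=ray(ci,px); return c+d*dep
def dmed(dep,px,k=2):
    c,w=int(round(px[0])),int(round(px[1])); p=dep[max(0,w-k):w+k+1,max(0,c-k):c+k+1]; p=p[p>0]
    return np.median(p) if p.size else 0
def cloud(ci,dep,m):
    rr,cc=np.nonzero(m&(dep>0))
    K=np.array([[ci['fx'],0,ci['cx']],[0,ci['fy'],ci['cy']],[0,0,1.]])
    u=cv2.undistortPoints(np.stack([cc,rr],1)[:,None].astype(float),K,np.array(ci['distortion'],float))[:,0]
    d=dep[rr,cc]; X=np.c_[u*d[:,None],d]
    return (X-np.array(ci['t']))@np.array(ci['R'])
E
python3 - <<'E'
from h import *
print(r.state())
for n in('top','scene'):
    im,d=r.capture(n);save(n+'0',im);ci=r.camera_info(n)
    print(n,ci)
    for t,z in(('lid_top',.048),('scoop_mid',.021),('scoop_tip',.007),('tray',.006),('tape_roll',0),('garlic_3',0),('nut1_mid',.007)):
        for o in r.pinpoint(t,n)[:9]:
            a=o['at'][::-1]; print(n,t,round(o['p'],2),np.round(a,0),at_z(ci,a,z).round(3),at_d(ci,a,dmed(d,a)).round(3))
E
```

```text
pics
{'time_s': 0.0, 'q': array([-1.51540977e+00,  3.13442526e-01,  1.49841255e+00, -3.69620174e-05,
        1.33099954e+00, -2.23360856e-01]), 'dq': array([ 9.03569784e-04, -6.61764294e-04, -3.58594142e-05, -1.24699253e-04,
       -9.24117558e-04, -3.06782399e-05]), 'effort': array([-2.18992282e-03, -4.02215624e+01, -2.52268714e+01,  6.93434430e-02,
        3.52655794e-02, -1.02086437e-04]), 'tool_pos': array([ 0.14444023, -0.50448927,  0.23817413]), 'tcp_rot': array([ 9.90302388e-01,  1.38927252e-01,  3.50458294e-05, -6.30262274e-04]), 'contact_force': array([0.20853218, 0.00884851, 1.53646618]), 'moment': array([0.03358533, 0.02764644, 0.02299834]), 'gripper_force': 0.0, 'finger_gap': 1.0004373754986886}
top {'fx': 562.8945042406658, 'fy': 562.8945042406658, 'cx': 328.6368162303717, 'cy': 241.2999255101033, 'distortion': array([0.04266723, 0.        , 0.        , 0.        , 0.        ]), 'R': array([[ 0.04664158, -0.9989026 , -0.00426175],
       [-0.97868957, -0.04484283, -0.20038922],
       [ 0.19997821,  0.01351741, -0.9797071 ]]), 't': array([0.17758295, 0.47751765, 1.365507
[... 855 characters left out ...]
392, -0.91002058],
       [ 0.79930194, -0.43512392, -0.41446783]]), 't': array([0.39883499, 0.19356048, 0.71715397])}
scene lid_top 0.62 [437. 220.] [ 0.45  -0.125  0.048] [0.248 0.073 0.162]
scene scoop_mid 0.56 [321. 260.] [0.452 0.197 0.021] [0.464 0.19  0.014]
scene scoop_tip 0.6 [334. 271.] [0.421 0.184 0.007] [0.422 0.183 0.006]
scene tray 0.74 [432. 235.] [ 0.46  -0.125  0.006] [ 0.392 -0.06   0.047]
scene tape_roll 0.63 [145. 283.] [0.579 0.547 0.   ] [0.539 0.55  0.021]
scene garlic_3 0.85 [193. 327.] [0.377 0.498 0.   ] [0.358 0.502 0.013]
scene garlic_3 0.71 [242. 297.] [0.427 0.388 0.   ] [0.415 0.392 0.008]
scene nut1_mid 0.52 [243. 296.] [0.422 0.389 0.007] [0.418 0.39  0.009]
```

```bash
python3 - <<'E'
import cv2
a=cv2.imread('pics/top0.png')[130:330,140:540]; cv2.imwrite('pics/top0c.png',cv2.resize(a,(800,400),interpolation=cv2.INTER_CUBIC))
E
```

```text
(no output)
```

View pics/top0c.png

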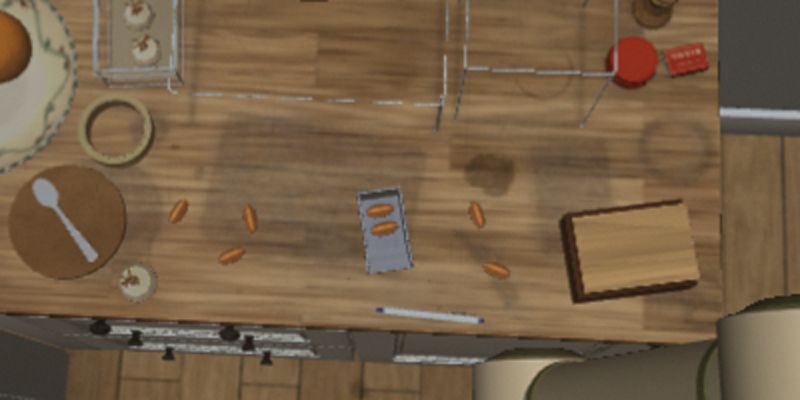

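View pics/scene0.png

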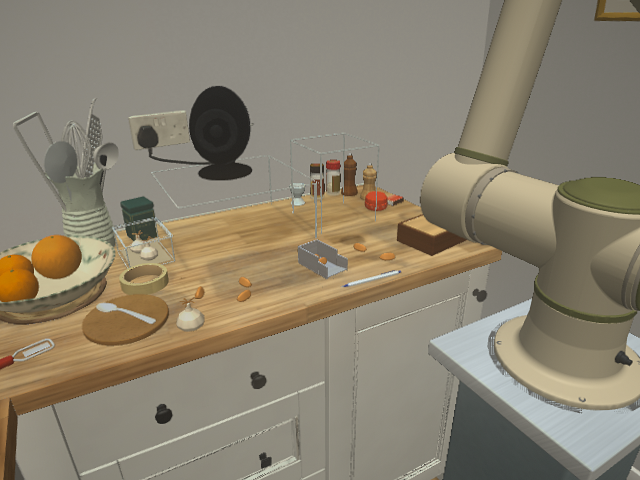

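```bash
cat > nuts.py <<'E'
from h import *
def blobs(im,dep,ci,zt=.012,amin=15):
    hsv=cv2.cvtColor(im,cv2.COLOR_RGB2HSV)
    m=cv2.inRange(hsv,(6,145,110),(17,255,255))
    n,l,s,c=cv2.connectedComponentsWithStats(m)
    out=[]
    for i in range(1,n):
        if s[i,4]<amin: continue
        rr,cc=np.nonzero(l==i)
        P=np.array([at_z(ci,(a,b),zt)[:2] for a,b in list(zip(cc,rr))[::max(1,len(cc)//150)]])
        mu=P.mean(0); w,v=np.linalg.eigh(np.cov(P.T)); a=v[:,1]
        z=np.median(cloud(ci,dep,l==i)[:,2]) if (dep[l==i]>0).any() else 0
        out.append((mu.round(4),round(float(np.degrees(np.arctan2(a[1],a[0]))%180),1),(4*np.sqrt(w[::-1])).round(3),s[i,4],round(float(z),3),c[i].round(0)))
    return [o for o in out if o[2][0]<.06 and .2<o[0][0]<.7]
E
python3 - <<'E'
from nuts import *
im,d=r.capture('top');ci=r.camera_info('top')
for b in blobs(im,d,ci): print(*b)
for t in('scoop','lid_top','tray','garlic_3','tape_roll'):
    o=r.masks_of(t,'top')
    if not o: print(t,None);continue
    o=o[0];X=cloud(ci,d,o['pixels']);
    print(t,o['p'],X.min(0).round(3),X.max(0).round(3),np.percentile(X[:,2],[5,50,95]).round(3))
    zz={'scoop':.0,'lid_top':.048,'tray':.048}.get(t,.02)
    if t in('tray','lid_top'): X=X[X[:,2]>.035]
    rc=cv2.minAreaRect(X[:,:2].astype(np.float32)*1000); print(rc, cv2.boxPoints(rc).round(0).tolist())
E
```

```text
[0.4805 0.4598] 154.9 [0.038 0.013] 52 0.012 [228. 235.]
[0.493  0.0734] 19.4 [0.035 0.015] 61 0.011 [378. 237.]
[0.4743 0.3662] 17.0 [0.037 0.013] 54 0.013 [264. 239.]
[0.4937 0.1988] 105.2 [0.032 0.014] 49 0.016 [329. 235.]
[0.4706 0.1918] 107.3 [0.034 0.013] 52 0.015 [332. 244.]
[0.4259 0.3862] 119.3 [0.035 0.015] 62 0.011 [255. 257.]
[0.4225 0.0458] 71.3 [0.037 0.016] 69 0.01 [388. 265.]
scoop 0.86 [ 0.412  0.153 -0.008] [0.518 0.226 0.046] [-0.002  0.004  0.04 ]
((465.81036376953125, 189.73092651367188), (100.24559020996094, 60.69519805908203), 10.564126968383789) [[411.0, 210.0], [422.0, 151.0], [521.0, 169.0], [510.0, 229.0]]
lid_top None
tray 0.85 [ 0.385 -0.204 -0.006] [ 0.523 -0.033  0.056] [0.015 0.046 0.051]
((451.99725341796875, -118.69783782958984), (111.38522338867188, 157.10073852539062), 9.830013275146484) [[384.0, -51.0], [411.0, -206.0], [520.0, -187.0], [493.0, -32.0]]
garlic_3 0.76 [ 0.361  0.477 -0.008] [0.407 0.531 0.06 ] [0.012 0.027 0.055]
((383.8817443847656, 502.65948486328125), (48.883644104003906, 50.15327072143555), 31.63617515563965) [[350.0, 511.0], [376.0, 468.0], [418.0, 494.0], [392.0, 537.0]]
tape_roll 0.72 [ 0.534  0.499 -0.011] [0.642 0.602 0.033] [-0.002  0.02   0.027]
((585.5048828125, 546.7721557617188), (101.08216094970703, 98.26512908935547), 54.55873107910156) [[516.0, 534.0], [596.0, 477.0], [655.0, 559.0], [575.0, 616.0]]
```

apply_moves:
  rows:
    - [[0.3,0.4,0],[0,0,0],-1]
    - [[0.6,0.83,0],[0,0,0],-1]
    - [[0.6,0.83,0],[0,0,0],-1]
  grip_force: 20

```text
time_s: 1.48
tool_pos: [0.2059, -0.4199, 0.2392]
tcp_rot: [0.99, 0.14, 0.0, 0.0]
contact_force: [-0.0, -0.7, 1.1]
finger_gap: 0.68
gripper_force: 0.0
```

apply_moves:
  rows:
    - [[0.3,0.4,0],[0,0,0],-1]
    - [[0.6,0.83,0],[0,0,0],-1]
    - [[0.6,0.83,0],[0,0,0],-1]

```text
time_s: 1.85
tool_pos: [0.2654, -0.3376, 0.239]
tcp_rot: [0.99, 0.14, 0.0, 0.0]
contact_force: [-0.2, 0.1, -0.4]
finger_gap: 0.343
gripper_force: 0.0
```

apply_moves:
  rows:
    - [[0.3,0.4,0],[0,0,0],-1]
    - [[0.6,0.83,0],[0,0,0],-1]
    - [[0.6,0.83,0],[0,0,0],-1]

```text
time_s: 2.22
tool_pos: [0.3253, -0.2551, 0.2389]
tcp_rot: [0.99, 0.14, 0.0, 0.0]
contact_force: [0.7, -0.9, -0.1]
finger_gap: 0.014
gripper_force: 0.0
```

apply_moves:
  rows:
    - [[0.3,0.4,0],[0,0,0],-1]
    - [[0.6,0.83,0],[0,0,0],-1]
    - [[0.6,0.83,0],[0,0,0],-1]

```text
time_s: 2.6
tool_pos: [0.3854, -0.1725, 0.2387]
tcp_rot: [0.99, 0.14, 0.0, 0.0]
contact_force: [0.1, -0.6, -0.2]
finger_gap: 0.005
gripper_force: 0.0
```

apply_moves:
  rows:
    - [[0.3,0.4,0],[0,0,0],-1]
    - [[0.6,0.83,0],[0,0,0],-1]
    - [[0.6,0.83,0],[0,0,0],-1]
    - [[0.6,0.83,0],[0,0,0],-1]

```text
time_s: 3.1
tool_pos: [0.4442, -0.0917, 0.2385]
tcp_rot: [0.99, 0.138, -0.0, 0.0]
contact_force: [-0.1, -0.3, 0.6]
finger_gap: 0.003
gripper_force: 0.0
```

```bash
python3 - <<'E'
from h import *
ci=r.camera_info('wrist');im,d=r.capture('wrist');save('w1',im)
print(np.array(ci['R']).round(2),ci['t'],ci['fx'], r.state()['tool_pos'])
for t in('lid_top','tray'):
    for o in r.masks_of(t,'wrist')[:1]:
        X=cloud(ci,d,o['pixels']); T=X[(X[:,2]>.038)&(X[:,2]<.056)]
        rc=cv2.minAreaRect(T[:,:2].astype(np.float32)*1000); print(t,o['p'],np.median(T[:,2]),rc,cv2.boxPoints(rc).round(0).tolist())
E
```

```text
[[ 0.27 -0.96 -0.  ]
 [-0.93 -0.26  0.26]
 [-0.25 -0.07 -0.96]] [-0.21088714  0.35249075  0.49571283] 420.4017540973024 [ 0.44405471 -0.09167473  0.23861248]
lid_top 0.74 0.04843026418142931 ((452.9469299316406, -125.85033416748047), (98.49456787109375, 143.97743225097656), 10.028787612915039) [[392.0, -64.0], [417.0, -205.0], [514.0, -188.0], [489.0, -46.0]]
tray 0.9 0.04837837759432815 ((452.3157958984375, -121.22699737548828), (110.14054870605469, 153.16510009765625), 10.144648551940918) [[385.0, -56.0], [412.0, -206.0], [520.0, -187.0], [493.0, -36.0]]
```

View pics/w1.png

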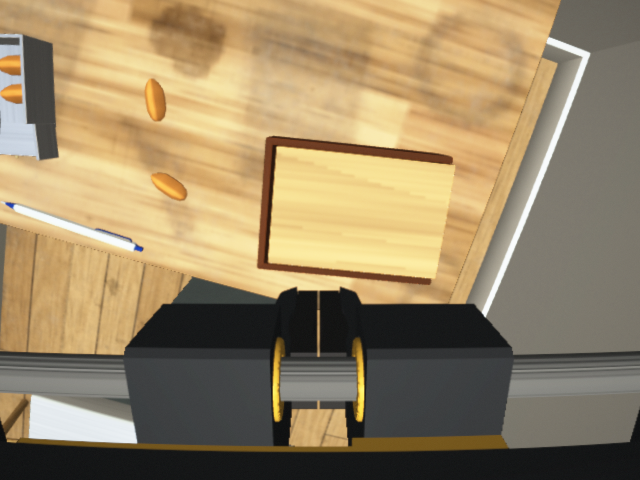

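apply_moves:
  rows:
    - [[0.02,-0.02,-0.5],[0,0,0],-1]
    - [[0.04,-0.04,-1],[0,0,0],-1]

```text
time_s: 3.5
tool_pos: [0.4484, -0.0949, 0.1379]
tcp_rot: [0.99, 0.138, 0.001, 0.001]
contact_force: [0.9, -0.3, 0.4]
finger_gap: 0.007
gripper_force: 0.0
```

apply_moves:
  rows:
    - [[0,0,-0.4],[0,0,0],-1]
    - [[0,0,-0.7],[0,0,0],-1]
    - [[0,0,-0.83],[0,0,0],-1]
    - [[0,0,-0.83],[0,0,0],-1]

```text
time_s: 4.0
tool_pos: [0.4484, -0.0943, 0.0558]
tcp_rot: [0.99, 0.139, -0.0, -0.0]
contact_force: [-0.4, -0.6, 0.5]
finger_gap: 0.006
gripper_force: 0.0
```

apply_moves:
  rows:
    - [[0,0,-0.02],[0,0,0],-1]
    - [[0,0,-0.04],[0,0,0],-1]
    - [[0,0,-0.06],[0,0,0],-1]
    - [[0,0,-0.07],[0,0,0],-1]
    - [[0,0,-0.07],[0,0,0],-1]

```text
time_s: 4.62
tool_pos: [0.4485, -0.0937, 0.0487]
tcp_rot: [0.99, 0.139, -0.0, -0.0]
contact_force: [0.2, 0.2, -0.4]
finger_gap: 0.004
gripper_force: 0.0
```

apply_moves:
  rows:
    - [[0,0,-0.01],[0,0,0],-1]
    - [[0,0,-0.02],[0,0,0],-1]
    - [[0,0,-0.02],[0,0,0],-1]

```text
time_s: 5.0
tool_pos: [0.4487, -0.0942, 0.0482]
tcp_rot: [0.99, 0.139, 0.0, 0.001]
contact_force: [-7.2, -0.0, 20.6]
finger_gap: 0.004
gripper_force: 10.5
```

apply_moves:
  rows:
    - [[0,0,0.007],[0,0,0],-1]
    - [[0,0,0.007],[0,0,0],-1]

```text
time_s: 5.25
tool_pos: [0.4487, -0.0942, 0.0483]
tcp_rot: [0.99, 0.139, 0.0, 0.001]
contact_force: [-3.5, -1.7, 11.0]
finger_gap: 0.004
gripper_force: 5.8
```

apply_moves:
  rows:
    - [[0.017,-0.1,0],[0,0,0],-1]
    - [[0.035,-0.2,0],[0,0,0],-1]
    - [[0.052,-0.3,0],[0,0,0],-1]
    - [[0.07,-0.4,0],[0,0,0],-1]

```text
time_s: 5.75
tool_pos: [0.4558, -0.1342, 0.0483]
tcp_rot: [0.99, 0.139, 0.0, 0.0]
contact_force: [-3.1, 1.2, 10.6]
finger_gap: 0.008
gripper_force: 5.6
```

apply_moves:
  rows:
    - [[0.025,-0.14,0],[0,0,0],-1]
    - [[0.05,-0.28,0],[0,0,0],-1]
    - [[0.075,-0.42,0],[0,0,0],-1]
    - [[0.1,-0.56,0],[0,0,0],-1]
    - [[0.125,-0.7,0],[0,0,0],-1]
    - [[0.143,-0.8,0],[0,0,0],-1]
    - [[0.143,-0.8,0],[0,0,0],-1]

```text
time_s: 6.62
tool_pos: [0.4702, -0.2143, 0.0484]
tcp_rot: [0.99, 0.139, 0.001, 0.0]
contact_force: [-1.1, 0.6, 8.5]
finger_gap: 0.007
gripper_force: 4.7
```

apply_moves:
  rows:
    - [[0,0,0.3],[0,0,0],-1]
    - [[0,0,0.8],[0,0,0],0]
    - [[0,0,1],[0,0,0],0]

```text
time_s: 7.0
tool_pos: [0.4704, -0.2142, 0.15]
tcp_rot: [0.99, 0.139, 0.001, 0.001]
contact_force: [-0.4, -0.8, -1.0]
finger_gap: 0.207
gripper_force: 0.0
```

apply_moves:
  rows:
    - [[-0.2,0.5,0.4],[0,0,0],0]
    - [[-0.5,1,0.6],[0,0,0],0]
    - [[-0.5,1,0.6],[0,0,0],0]

```text
time_s: 7.38
tool_pos: [0.4191, -0.1118, 0.209]
tcp_rot: [0.99, 0.14, 0.001, 0.001]
contact_force: [0.4, -0.8, -0.3]
finger_gap: 0.501
gripper_force: 0.0
```

```bash
python3 - <<'E'
from nuts import *
ci=r.camera_info('wrist');im,d=r.capture('wrist');save('w2',im)
for t in('lid_top','tray'):
    for o in r.masks_of(t,'wrist')[:1]:
        X=cloud(ci,d,o['pixels']); T=X[(X[:,2]>.038)&(X[:,2]<.056)]
        rc=cv2.minAreaRect(T[:,:2].astype(np.float32)*1000); print(t,o['p'],np.median(T[:,2]),rc,cv2.boxPoints(rc).round(0).tolist())
for b in blobs(im,d,ci): print(*b)
E
```

```text
lid_top 0.74 0.04842395411880467 ((472.7083435058594, -235.87643432617188), (97.54745483398438, 144.59300231933594), 9.937215805053711) [[412.0, -173.0], [437.0, -316.0], [533.0, -299.0], [508.0, -156.0]]
tray 0.8 0.04835264777671213 ((462.14935302734375, -176.2356719970703), (109.7041244506836, 265.6007995605469), 10.108827590942383) [[385.0, -55.0], [431.0, -317.0], [539.0, -297.0], [493.0, -36.0]]
[0.4949 0.0649] 18.1 [0.037 0.016] 581 0.01 [125.  60.]
[0.4267 0.0388] 66.6 [0.037 0.018] 475 0.01 [141. 154.]
```

View pics/w2.png

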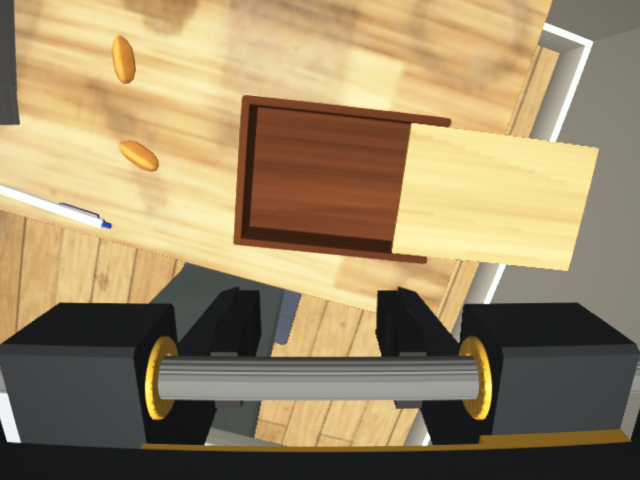

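apply_moves:
  rows:
    - [[0,0.5,0],[0,0,0],0]
    - [[0,0.95,0],[0,0,0],0]

```text
time_s: 7.78
tool_pos: [0.4202, -0.0186, 0.2066]
tcp_rot: [0.99, 0.138, -0.001, -0.0]
contact_force: [-0.4, -0.2, -0.6]
finger_gap: 0.496
gripper_force: 0.0
```

apply_moves:
  rows:
    - [[0,0.5,0],[0,0,0],0]
    - [[0,0.9,0.0],[0,0,0],0]
    - [[0,0.9,0],[0,0,0],0]
    - [[0,0.9,0],[0,0,0],0]

```text
time_s: 8.28
tool_pos: [0.4202, 0.0704, 0.2068]
tcp_rot: [0.99, 0.139, -0.001, 0.0]
contact_force: [-0.2, -0.1, 0.5]
finger_gap: 0.501
gripper_force: 0.0
```

```bash
python3 - <<'E'
from nuts import *
ci=r.camera_info('wrist');im,d=r.capture('wrist');save('w3',im)
print(r.state()['tool_pos'],r.state()['q'].round(3))
for b in blobs(im,d,ci,.009): print(*b)
o=r.masks_of('scoop','wrist')
X=cloud(ci,d,o[0]['pixels']);print(X.min(0),X.max(0))
T=X[X[:,2]>.035];rc=cv2.minAreaRect(T[:,:2].astype(np.float32)*1000);print(rc,cv2.boxPoints(rc).round(0).tolist())
E
```

```text
[0.42018974 0.07017408 0.20695899] [-0.111  0.124  1.822 -0.     1.196  1.183]
[0.564  0.0722] 128.3 [0.023 0.015] 317 0.0 [366.  34.]
[0.5588 0.0974] 91.7 [0.01  0.004] 29 0.0 [332.  31.]
[0.5594 0.087 ] 105.5 [0.01  0.005] 47 0.0 [346.  34.]
[0.558  0.0367] 80.3 [0.016 0.008] 154 0.0 [408.  55.]
[0.4941 0.1953] 103.8 [0.036 0.019] 543 0.014 [189.  80.]
[0.471  0.1888] 106.7 [0.035 0.019] 494 0.014 [191. 112.]
[0.4945 0.0704] 21.5 [0.037 0.02 ] 551 0.011 [342. 124.]
[0.4256 0.0431] 69.7 [0.037 0.02 ] 473 0.011 [350. 215.]
[ 0.40905051  0.15002963 -0.00102539] [0.52111963 0.24230963 0.04465998]
((480.92724609375, 192.06097412109375), (69.83875274658203, 57.05286407470703), 11.445908546447754) [[441.0, 213.0], [452.0, 157.0], [521.0, 171.0], [509.0, 227.0]]
```

View pics/w3.png

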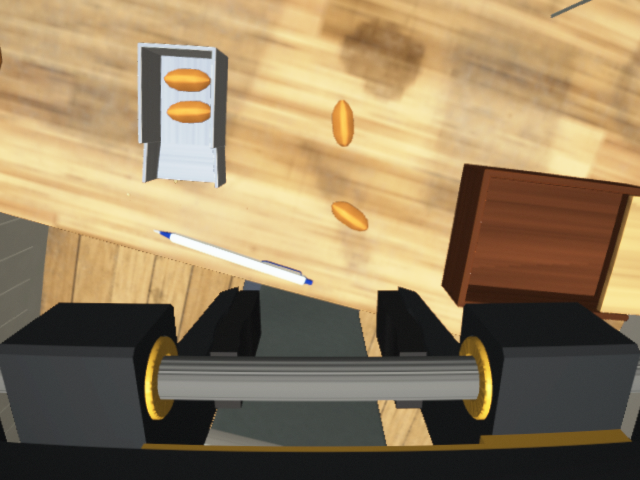

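apply_moves:
  rows:
    - [[0.37,0,-0.4],[0,0,0.04],0]
    - [[0.74,0,-0.9],[0,0,0.04],0]
    - [[0.745,0,-1],[0,0,0.04],0]

```text
time_s: 8.75
tool_pos: [0.4941, 0.0701, 0.1037]
tcp_rot: [0.986, 0.169, -0.003, -0.001]
contact_force: [-0.6, -0.1, 1.0]
finger_gap: 0.497
gripper_force: 0.0
```

apply_moves:
  rows:
    - [[0,0,-0.4],[0,0,0],0]
    - [[0,0,-0.8],[0,0,0],0]
    - [[0,0,-1],[0,0,0],0]
    - [[0,0,-1],[0,0,0],0]

```text
time_s: 9.25
tool_pos: [0.4938, 0.0707, 0.0076]
tcp_rot: [0.986, 0.17, -0.001, -0.0]
contact_force: [1.3, -0.2, -1.5]
finger_gap: 0.501
gripper_force: 0.0
```

apply_moves:
  rows:
    - [[0,0,-0.03],[0,0,0],0]
    - [[0,0,-0.03],[0,0,0],-0.9]
    - [[0,0,-0.03],[0,0,0],-0.9]
    - [[0,0,-0.03],[0,0,0],-0.9]
    - [[0,0,-0.03],[0,0,0],-0.9]
    - [[0,0,-0.03],[0,0,0],-0.9]
  grip_force: 10

```text
time_s: 10.0
tool_pos: [0.4944, 0.0713, 0.0046]
tcp_rot: [0.985, 0.17, 0.0, 0.0]
contact_force: [-0.3, 0.6, 4.3]
finger_gap: 0.182
gripper_force: 10.1
```

apply_moves:
  rows:
    - [[0,0,0.4],[0,0,0],-0.9]
    - [[0,0,0.8],[0,0,0],-0.9]
    - [[0,0,0.8],[0,0,0],-0.9]

```text
time_s: 10.38
tool_pos: [0.4956, 0.0712, 0.0866]
tcp_rot: [0.985, 0.17, 0.002, 0.001]
contact_force: [-0.8, 0.1, 0.5]
finger_gap: 0.181
gripper_force: 9.8
```

apply_moves:
  rows:
    - [[-0.05,0.15,0.1],[0,0,0.115],-0.9]
    - [[-0.1,0.3,0.1],[0,0,0.23],-0.9]
    - [[-0.15,0.45,0.1],[0,0,0.345],-0.9]
    - [[-0.2,0.6,0.1],[0,0,0.45],-0.9]

```text
time_s: 10.88
tool_pos: [0.4735, 0.1317, 0.0931]
tcp_rot: [0.864, 0.503, -0.001, -0.001]
contact_force: [-0.0, 0.0, 0.2]
finger_gap: 0.179
gripper_force: 9.8
```

apply_moves:
  rows:
    - [[-0.06,0.15,0],[0,0,0.115],-0.9]
    - [[-0.12,0.3,0],[0,0,0.23],-0.9]
    - [[-0.18,0.45,0],[0,0,0.345],-0.9]
    - [[-0.24,0.55,0],[0,0,0.455],-0.9]
    - [[-0.24,0.55,0],[0,0,0.455],-0.9]

```text
time_s: 11.5
tool_pos: [0.4495, 0.1865, 0.0934]
tcp_rot: [0.636, 0.772, -0.001, -0.001]
contact_force: [0.4, -0.4, -0.4]
finger_gap: 0.174
gripper_force: 9.8
```

apply_moves:
  rows:
    - [[0,0,-0.3],[0,0,0],-0.9]
    - [[0,0,-0.55],[0,0,0],-0.9]
    - [[0,0,-0.67],[0,0,0],-0.9]
    - [[0,0,-0.67],[0,0,0],-0.9]
    - [[0,0,-0.67],[0,0,0],-0.35]
    - [[0,0,-0.67],[0,0,0],-0.35]
    - [[0,0,-0.6],[0,0,0],-0.35]
    - [[0,0,-0.2],[0,0,0],-0.35]
    - [[0,0,0.4],[0,0,0],0]
    - [[0,0,0.4],[0,0,0],0]

```text
time_s: 12.75
tool_pos: [0.4522, 0.1867, 0.1388]
tcp_rot: [0.636, 0.772, 0.003, 0.003]
contact_force: [-1.4, -0.0, -0.8]
finger_gap: 0.495
gripper_force: 0.0
```

```bash
python3 - <<'E'
from nuts import *
im,d=r.capture('top');ci=r.camera_info('top')
print(r.state()['tool_pos'],r.state()['q'].round(2))
for b in blobs(im,d,ci): print(*b)
E
```

```text
[0.45102756 0.18643952 0.1363675 ] [ 0.15  0.34  1.75 -0.    1.05 -0.04]
[0.4806 0.46  ] 154.7 [0.037 0.013] 50 0.012 [228. 235.]
[0.4742 0.3663] 16.7 [0.037 0.013] 55 0.011 [264. 239.]
[0.4259 0.3862] 119.3 [0.035 0.015] 62 0.012 [255. 257.]
[0.4224 0.0463] 68.9 [0.037 0.015] 66 0.011 [388. 265.]
```

apply_moves:
  rows:
    - [[-0.06,-0.35,0],[0,0,-0.115],0]
    - [[-0.13,-0.72,0],[0,0,-0.23],0]
    - [[-0.13,-0.72,0],[0,0,-0.345],0]

```text
time_s: 13.18
tool_pos: [0.4364, 0.1126, 0.1335]
tcp_rot: [0.822, 0.57, -0.001, -0.001]
contact_force: [-0.2, 0.6, -0.1]
finger_gap: 0.5
gripper_force: 0.0
```

apply_moves:
  rows:
    - [[-0.06,-0.4,-0.1],[0,0,0],0]
    - [[-0.13,-0.72,-0.4],[0,0,0],0]
    - [[-0.13,-0.72,-0.8],[0,0,0],0]
    - [[-0.13,-0.72,-1],[0,0,0],0]

```text
time_s: 13.68
tool_pos: [0.4227, 0.0421, 0.032]
tcp_rot: [0.82, 0.573, -0.001, -0.001]
contact_force: [0.1, 0.7, -0.6]
finger_gap: 0.5
gripper_force: 0.0
```

apply_moves:
  rows:
    - [[0,0,-0.3],[0,0,0],0]
    - [[0,0,-0.33],[0,0,0],0]
    - [[0,0,-0.33],[0,0,0],-0.9]
    - [[0,0,-0.33],[0,0,0],-0.9]
    - [[0,0,-0.33],[0,0,0],-0.9]
    - [[0,0,-0.33],[0,0,0],-0.9]
    - [[0,0,-0.33],[0,0,0],-0.9]

```text
time_s: 14.55
tool_pos: [0.4242, 0.0423, 0.0014]
tcp_rot: [0.819, 0.573, -0.0, -0.0]
contact_force: [0.1, 0.6, 0.2]
finger_gap: 0.184
gripper_force: 10.0
```

apply_moves:
  rows:
    - [[0,0,0.4],[0,0,0],-0.9]
    - [[0,0,0.9],[0,0,0],-0.9]
    - [[0,0,0.9],[0,0,0],-0.9]

```text
time_s: 14.92
tool_pos: [0.4259, 0.0421, 0.094]
tcp_rot: [0.819, 0.573, 0.002, 0.002]
contact_force: [-0.9, 0.3, -0.4]
finger_gap: 0.185
gripper_force: 10.0
```

apply_moves:
  rows:
    - [[0.02,0.3,0],[0,0,0.115],-0.9]
    - [[0.05,0.6,0],[0,0,0.23],-0.9]
    - [[0.05,0.7,0],[0,0,0.345],-0.9]

```text
time_s: 15.3
tool_pos: [0.4287, 0.1135, 0.0902]
tcp_rot: [0.633, 0.774, -0.001, -0.001]
contact_force: [0.6, 0.4, -0.3]
finger_gap: 0.185
gripper_force: 10.0
```

apply_moves:
  rows:
    - [[0.03,0.4,0],[0,0,0],-0.9]
    - [[0.06,0.7,0],[0,0,0],-0.9]
    - [[0.06,0.7,0],[0,0,0],-0.9]

```text
time_s: 15.68
tool_pos: [0.4346, 0.1833, 0.0902]
tcp_rot: [0.635, 0.773, -0.001, -0.001]
contact_force: [0.3, -0.6, 0.1]
finger_gap: 0.183
gripper_force: 10.0
```

apply_moves:
  rows:
    - [[0,0,-0.3],[0,0,0],-0.9]
    - [[0,0,-0.55],[0,0,0],-0.9]
    - [[0,0,-0.64],[0,0,0],-0.9]
    - [[0,0,-0.64],[0,0,0],-0.9]
    - [[0,0,-0.64],[0,0,0],-0.35]
    - [[0,0,-0.64],[0,0,0],-0.35]
    - [[0,0,-0.6],[0,0,0],-0.35]
    - [[0,0,-0.2],[0,0,0],-0.35]
    - [[0,0,0.4],[0,0,0],0]
    - [[-0.3,0.6,1],[0,0,0],0]

```text
time_s: 16.92
tool_pos: [0.4154, 0.2233, 0.176]
tcp_rot: [0.637, 0.771, 0.001, 0.001]
contact_force: [0.2, 1.4, -0.2]
finger_gap: 0.498
gripper_force: 0.0
```

apply_moves:
  rows:
    - [[-0.3,0.6,0.1],[0,0,-0.1],0]
    - [[-0.5,0.9,0.1],[0,0,-0.2],0]
    - [[-0.5,0.9,0.1],[0,0,-0.3],0]
    - [[-0.5,0.9,0.1],[0,0,-0.3],0]

```text
time_s: 17.42
tool_pos: [0.3642, 0.3142, 0.1835]
tcp_rot: [0.798, 0.603, 0.0, 0.0]
contact_force: [-0.2, -0.2, -0.6]
finger_gap: 0.5
gripper_force: 0.0
```

```bash
python3 - <<'E'
from nuts import *
print(r.state()['tool_pos'],r.state()['q'].round(2))
im,d=r.capture('top');ci=r.camera_info('top')
for b in blobs(im,d,ci): print(*b)
ci=r.camera_info('wrist');im,d=r.capture('wrist');save('w4',im)
print('wrist')
for b in blobs(im,d,ci,.009): print(*b)
E
```

```text
[0.36419211 0.31415404 0.18345571] [ 0.47  0.27  1.71 -0.    1.16  0.74]
[0.4827 0.4595] 148.3 [0.033 0.012] 42 0.012 [228. 234.]
[0.4937 0.1988] 105.2 [0.032 0.014] 49 0.015 [329. 235.]
[0.4705 0.1919] 108.2 [0.034 0.014] 53 0.015 [332. 244.]
[0.445 0.186] 148.2 [0.035 0.031] 109 0.016 [333. 253.]
wrist
[0.4263 0.3839] 116.2 [0.037 0.02 ] 700 0.011 [371. 104.]
[0.4744 0.3641] 16.9 [0.038 0.02 ] 651 0.011 [440. 113.]
[0.4492 0.1855] 115.1 [0.024 0.006] 105 0.016 [453. 332.]
```

View pics/w4.png

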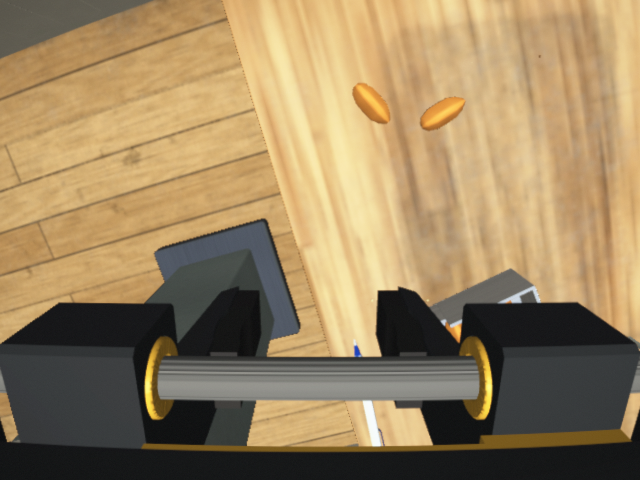

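apply_moves:
  rows:
    - [[0.3,0.3,-0.1],[0,0,0.11],0]
    - [[0.62,0.71,-0.4],[0,0,0.22],0]
    - [[0.62,0.71,-0.8],[0,0,0.33],0]
    - [[0.62,0.71,-1],[0,0,0.44],0]
    - [[0.62,0.71,-1],[0,0,0.48],0]

```text
time_s: 18.15
tool_pos: [0.4261, 0.3839, 0.0812]
tcp_rot: [0.519, 0.855, -0.002, -0.001]
contact_force: [0.7, 0.8, -0.0]
finger_gap: 0.505
gripper_force: 0.0
```

apply_moves:
  rows:
    - [[0,0,-0.5],[0,0,0],0]
    - [[0,0,-0.78],[0,0,0],0]
    - [[0,0,-0.81],[0,0,0],0]
    - [[0,0,-0.81],[0,0,0],-0.9]
    - [[0,0,-0.81],[0,0,0],-0.9]
    - [[0,0,-0.81],[0,0,0],-0.9]
    - [[0,0,-0.81],[0,0,0],-0.9]
    - [[0,0,-0.81],[0,0,0],-0.9]

```text
time_s: 19.15
tool_pos: [0.4267, 0.385, 0.0025]
tcp_rot: [0.521, 0.854, 0.0, 0.0]
contact_force: [-0.7, -1.0, 4.3]
finger_gap: 0.187
gripper_force: 10.0
```

apply_moves:
  rows:
    - [[0,0,0.4],[0,0,0],-0.9]
    - [[0.1,-0.4,0.9],[0,0,-0.1],-0.9]
    - [[0.15,-0.8,0.9],[0,0,-0.18],-0.9]
    - [[0.15,-1,0.9],[0,0,-0.18],-0.9]

```text
time_s: 19.65
tool_pos: [0.4416, 0.2835, 0.0923]
tcp_rot: [0.636, 0.772, 0.0, 0.0]
contact_force: [-0.8, 0.0, -0.4]
finger_gap: 0.186
gripper_force: 10.0
```

apply_moves:
  rows:
    - [[0.1,-0.5,0],[0,0,0],-0.9]
    - [[0.2,-0.95,0],[0,0,0],-0.9]
    - [[0.2,-0.95,-0.2],[0,0,0],-0.9]
    - [[0.2,-0.95,-0.5],[0,0,0],-0.9]
    - [[0.2,-0.95,-0.61],[0,0,0],-0.9]
    - [[0.2,-0.95,-0.61],[0,0,0],-0.9]
    - [[0.2,-0.95,-0.61],[0,0,0],-0.35]
    - [[0.2,-0.95,-0.61],[0,0,0],-0.35]
    - [[0.2,-0.95,-0.55],[0,0,0],-0.35]
    - [[0.2,-0.95,-0.2],[0,0,0],-0.35]
    - [[0.2,-0.95,0.3],[0,0,0],0]

```text
time_s: 21.02
tool_pos: [0.4609, 0.1898, 0.123]
tcp_rot: [0.636, 0.772, -0.001, -0.001]
contact_force: [1.0, 0.2, 0.5]
finger_gap: 0.416
gripper_force: 0.0
```

apply_moves:
  rows:
    - [[0,0.3,0],[0,0,-0.11],0]
    - [[0.06,0.6,0],[0,0,-0.22],0]
    - [[0.06,0.9,0],[0,0,-0.33],0]
    - [[0.06,0.9,0],[0,0,-0.44],0]

```text
time_s: 21.52
tool_pos: [0.4672, 0.2815, 0.1226]
tcp_rot: [0.861, 0.509, 0.0, -0.0]
contact_force: [-0.8, -0.6, -0.9]
finger_gap: 0.5
gripper_force: 0.0
```

apply_moves:
  rows:
    - [[0,0.3,0],[0,0,-0.11],0]
    - [[0.06,0.6,0],[0,0,-0.22],0]
    - [[0.07,0.87,-0.3],[0,0,-0.33],0]
    - [[0.07,0.87,-0.6],[0,0,-0.44],0]
    - [[0.07,0.87,-0.8],[0,0,-0.49],0]
    - [[0.07,0.87,-0.8],[0,0,-0.49],0]

```text
time_s: 22.28
tool_pos: [0.4738, 0.3667, 0.0414]
tcp_rot: [0.989, 0.151, -0.001, 0.0]
contact_force: [0.4, 0.4, 0.4]
finger_gap: 0.498
gripper_force: 0.0
```

```bash
python3 - <<'E'
from nuts import *
print(r.state()['tool_pos'],r.state()['q'].round(2))
im,d=r.capture('top');ci=r.camera_info('top')
for b in blobs(im,d,ci): print(*b)
save('t5',cv2.resize(im[200:300,200:420],None,fx=3.5,fy=3.5))
E
```

```text
[0.4738278  0.36667148 0.04140481] [0.46 0.69 1.47 0.   0.99 1.73]
[0.4937 0.1988] 105.2 [0.032 0.014] 49 0.015 [329. 235.]
[0.4552 0.1907] 23.9 [0.056 0.035] 197 0.018 [332. 250.]
```

View pics/t5.png

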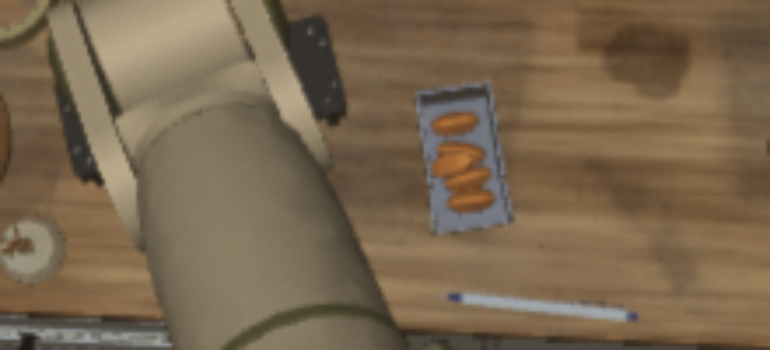

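apply_moves:
  rows:
    - [[0,-0.02,-0.3],[0,0,0],0]
    - [[0,-0.02,-0.38],[0,0,0],0]
    - [[0,-0.02,-0.38],[0,0,0],-0.9]
    - [[0,-0.02,-0.38],[0,0,0],-0.9]
    - [[0,-0.02,-0.38],[0,0,0],-0.9]
    - [[0,-0.02,-0.38],[0,0,0],-0.9]
    - [[0,-0.02,-0.38],[0,0,0],-0.9]
    - [[0,-0.02,0],[0,0,0],-0.9]
    - [[0,-0.02,0.5],[0,0,0],-0.9]

```text
time_s: 23.45
tool_pos: [0.4737, 0.3645, 0.0921]
tcp_rot: [0.989, 0.151, -0.001, 0.0]
contact_force: [0.5, 0.3, -0.0]
finger_gap: 0.177
gripper_force: 9.8
```

apply_moves:
  rows:
    - [[0,-0.3,0],[0,0,0.11],-0.9]
    - [[0.06,-0.5,0],[0,0,0.22],-0.9]
    - [[0.06,-0.7,0],[0,0,0.33],-0.9]
    - [[0.06,-0.85,0],[0,0,0.44],-0.9]

```text
time_s: 23.95
tool_pos: [0.4802, 0.2791, 0.0919]
tcp_rot: [0.878, 0.479, -0.0, -0.0]
contact_force: [-0.3, 0.8, 0.3]
finger_gap: 0.179
gripper_force: 9.8
```

apply_moves:
  rows:
    - [[0,-0.3,0],[0,0,0.11],-0.9]
    - [[0.03,-0.6,0],[0,0,0.22],-0.9]
    - [[0.03,-0.87,0],[0,0,0.33],-0.9]
    - [[0.03,-0.87,0],[0,0,0.44],-0.9]
    - [[0.03,-0.87,0],[0,0,0.49],-0.9]
    - [[0.03,-0.87,0],[0,0,0.49],-0.9]

```text
time_s: 24.7
tool_pos: [0.4833, 0.1929, 0.0919]
tcp_rot: [0.636, 0.771, -0.0, -0.0]
contact_force: [0.2, 0.4, 0.4]
finger_gap: 0.176
gripper_force: 9.8
```

apply_moves:
  rows:
    - [[0,0,-0.3],[0,0,0],-0.9]
    - [[0,0,-0.44],[0,0,0],-0.9]
    - [[0,0,-0.44],[0,0,0],-0.9]
    - [[0,0,-0.44],[0,0,0],-0.45]
    - [[0,0,-0.44],[0,0,0],-0.45]
    - [[0,0,-0.4],[0,0,0],-0.45]
    - [[0,0,-0.1],[0,0,0],-0.45]
    - [[0,0,0.4],[0,0,0],0]
    - [[0,0,0.4],[0,0,0],0]

```text
time_s: 25.82
tool_pos: [0.4851, 0.1933, 0.1358]
tcp_rot: [0.636, 0.772, 0.003, 0.002]
contact_force: [0.8, 0.3, -0.3]
finger_gap: 0.478
gripper_force: 0.0
```

```bash
python3 - <<'E'
from nuts import *
print(r.state()['tool_pos'],r.state()['q'].round(2))
im,d=r.capture('top');ci=r.camera_info('top')
for b in blobs(im,d,ci): print(*b)
E
```

```text
[0.4851431  0.19329012 0.13578213] [ 0.15  0.41  1.65  0.    1.08 -0.04]
[0.4812 0.4604] 154.1 [0.036 0.011] 43 0.012 [228. 235.]
```

apply_moves:
  rows:
    - [[0,0.4,0],[0,0,0.11],0]
    - [[0,0.85,0],[0,0,0.22],0]
    - [[0,0.9,0],[0,0,0.3],0]

```text
time_s: 26.25
tool_pos: [0.4825, 0.2849, 0.1307]
tcp_rot: [0.435, 0.9, -0.001, -0.001]
contact_force: [0.8, 0.1, -0.4]
finger_gap: 0.505
gripper_force: 0.0
```

apply_moves:
  rows:
    - [[0,0.4,0],[0,0,0.11],0]
    - [[0,0.85,0],[0,0,0.22],0]
    - [[0,0.9,0],[0,0,0.29],0]

```text
time_s: 26.62
tool_pos: [0.4824, 0.3749, 0.1304]
tcp_rot: [0.221, 0.975, -0.001, -0.001]
contact_force: [0.3, -0.7, -0.9]
finger_gap: 0.502
gripper_force: 0.0
```

apply_moves:
  rows:
    - [[-0.02,0.4,0],[0,0,0],0]
    - [[-0.02,0.85,-0.3],[0,0,0],0]
    - [[-0.02,0.85,-0.6],[0,0,0],0]
    - [[-0.02,0.85,-0.9],[0,0,0],0]
    - [[-0.02,0.85,-0.9],[0,0,0],0]

```text
time_s: 27.25
tool_pos: [0.4799, 0.4569, 0.0387]
tcp_rot: [0.224, 0.975, -0.002, -0.002]
contact_force: [-0.3, -0.5, 0.7]
finger_gap: 0.501
gripper_force: 0.0
```

apply_moves:
  rows:
    - [[0,0,-0.35],[0,0,0],0]
    - [[0,0,-0.38],[0,0,0],0]
    - [[0,0,-0.38],[0,0,0],-0.9]
    - [[0,0,-0.38],[0,0,0],-0.9]
    - [[0,0,-0.38],[0,0,0],-0.9]
    - [[0,0,-0.38],[0,0,0],-0.9]
    - [[0,0,-0.38],[0,0,0],-0.9]
    - [[0,0,0],[0,0,0],-0.9]
    - [[0,0,0.5],[0,0,0],-0.9]

```text
time_s: 28.38
tool_pos: [0.4807, 0.4574, 0.0918]
tcp_rot: [0.224, 0.975, -0.001, -0.001]
contact_force: [0.7, 0.0, -0.1]
finger_gap: 0.177
gripper_force: 9.8
```

```bash
python3 - <<'E'
from nuts import *
im,d=r.capture('top');ci=r.camera_info('top')
for b in blobs(im,d,ci): print(*b)
save('t6',cv2.resize(im[220:280,300:370],None,fx=6,fy=6,interpolation=cv2.INTER_CUBIC))
o=r.masks_of('scoop','top')[0];X=cloud(ci,d,o['pixels']);rc=cv2.minAreaRect(X[:,:2].astype(np.float32)*1000);print(rc)
E
```

```text
((471.1368408203125, 191.05796813964844), (111.706298828125, 61.31570816040039), 10.872875213623047)
```

View pics/t6.png

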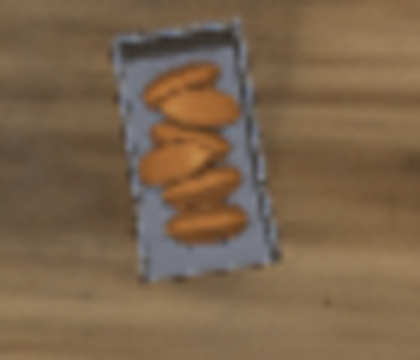

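apply_moves:
  rows:
    - [[0,-0.4,0],[0,0,-0.11],-0.9]
    - [[0,-0.85,0],[0,0,-0.22],-0.9]
    - [[-0.02,-0.9,0],[0,0,-0.3],-0.9]

```text
time_s: 28.85
tool_pos: [0.4793, 0.3655, 0.0913]
tcp_rot: [0.448, 0.894, -0.001, -0.0]
contact_force: [0.0, -0.2, -0.0]
finger_gap: 0.173
gripper_force: 9.8
```

apply_moves:
  rows:
    - [[0,-0.4,0],[0,0,-0.11],-0.9]
    - [[0,-0.85,0],[0,0,-0.22],-0.9]
    - [[-0.02,-0.9,0],[0,0,-0.29],-0.9]

```text
time_s: 29.22
tool_pos: [0.4772, 0.2757, 0.0914]
tcp_rot: [0.639, 0.77, -0.001, -0.0]
contact_force: [-0.0, 0.2, 0.2]
finger_gap: 0.177
gripper_force: 9.8
```

apply_moves:
  rows:
    - [[-0.02,-0.4,0],[0,0,0],-0.9]
    - [[-0.02,-0.8,0],[0,0,0],-0.9]
    - [[-0.02,-0.87,0],[0,0,0],-0.9]
    - [[-0.02,-0.87,-0.3],[0,0,0],-0.9]
    - [[-0.02,-0.87,-0.49],[0,0,0],-0.9]
    - [[-0.02,-0.87,-0.49],[0,0,0],-0.9]
    - [[-0.02,-0.87,-0.49],[0,0,0],-0.45]
    - [[-0.02,-0.87,-0.49],[0,0,0],-0.45]
    - [[-0.02,-0.87,-0.45],[0,0,0],-0.45]
    - [[-0.02,-0.87,-0.1],[0,0,0],-0.45]
    - [[-0.02,-0.87,0.4],[0,0,0],0]

```text
time_s: 30.6
tool_pos: [0.4749, 0.1908, 0.1329]
tcp_rot: [0.636, 0.772, -0.001, -0.001]
contact_force: [-0.3, 0.4, 0.7]
finger_gap: 0.362
gripper_force: 0.0
```

apply_moves:
  rows:
    - [[-0.4,0,0.4],[0,0,0],0.5]
    - [[-0.8,0,0.7],[0,0,0.1],1]
    - [[-0.8,0,0.7],[0,0,0.21],1]
    - [[-0.8,0,0.7],[0,0,0.32],1]
    - [[-0.8,0,0.7],[0,0,0.43],1]
    - [[-0.8,0,0.7],[0,0,0.54],1]

```text
time_s: 31.35
tool_pos: [0.3954, 0.1909, 0.2027]
tcp_rot: [0.259, 0.966, 0.0, 0.0]
contact_force: [-0.6, 0.3, -0.6]
finger_gap: 0.995
gripper_force: 0.0
```

apply_moves:
  rows:
    - [[0,0,0],[0,0,0.11],1]
    - [[0,0,0],[0,0,0.22],1]
    - [[0,0,0],[0,0,0.33],1]
    - [[0,0,0],[0,0,0.44],1]
    - [[0,0,0],[0,0,0.46],1]
    - [[0,0,0],[0,0,0.46],1]

```text
time_s: 32.1
tool_pos: [0.3954, 0.191, 0.2024]
tcp_rot: [-0.095, 0.996, 0.0, 0.0]
contact_force: [-0.3, 1.2, 0.0]
finger_gap: 1.004
gripper_force: 0.0
```

```bash
python3 - <<'E'
from nuts import *
print(r.state()['tool_pos'],r.state()['tcp_rot'],r.state()['q'].round(2))
im,d=r.capture('top');ci=r.camera_info('top')
for b in blobs(im,d,ci): print(*b)
ci=r.camera_info('wrist');im,d=r.capture('wrist');save('w7',im)
for b in blobs(im,d,ci,.02): print(*b)
o=r.masks_of('scoop','wrist')
X=cloud(ci,d,o[0]['pixels']);print(X.min(0),X.max(0))
T=X[(X[:,2]>.036)&(X[:,2]<.047)];rc=cv2.minAreaRect(T[:,:2].astype(np.float32)*1000);print(rc,cv2.boxPoints(rc).round(0).tolist())
E
```

```text
[0.3954285  0.19095532 0.20236091] [-9.47327079e-02  9.95502717e-01  5.17821802e-05  2.26105311e-04] [ 0.18  0.16  1.8   0.    1.19 -1.58]
[0.3408 0.0518] 89.8 [0.019 0.001] 23 -0.002 [153. 111.]
[0.3408 0.4343] 90.0 [0.045 0.001] 48 -0.002 [621. 205.]
[ 4.10234316e-01  1.50995813e-01 -3.88660277e-04] [0.51751032 0.22476155 0.04400548]
((479.284423828125, 191.87680053710938), (68.8669204711914, 55.00962829589844), 11.394258499145508) [[440.0, 212.0], [451.0, 158.0], [518.0, 172.0], [508.0, 226.0]]
```

View pics/w7.png

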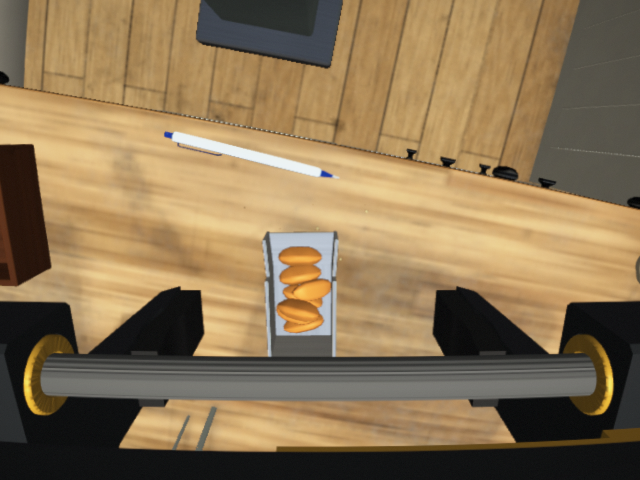

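```bash
python3 - <<'E'
import numpy as np,cv2
from scipy.optimize import least_squares
D=np.array([[.31344,1.49841,.5247,.2382],[.124,1.822,.426,.207],[.27,1.71,.4809,.1835],[.34,1.75,.488,.1364],[.69,1.47,.5991,.0414],[.41,1.65,.5223,.1358],[.16,1.80,.4391,.2024]])
def f(p,q2,q3): return p[0]+p[2]*np.sin(q2)+p[3]*np.sin(q2+q3+p[4]),p[1]+p[2]*np.cos(q2)+p[3]*np.cos(q2+q3+p[4])
s=least_squares(lambda p:np.r_[f(p,D[:,0],D[:,1])[0]-D[:,2],f(p,D[:,0],D[:,1])[1]-D[:,3]],[0,.1,.4,.4,0]);print(s.x.round(3),s.fun.round(4))
p=s.x
for Lt in(.15,.2,.25,.3):
  for tilt in(0,45,60):
    for tcp in((.5,.06),(.52,.09)):
      t=np.radians(tilt); w=(tcp[0]-Lt*np.sin(t),tcp[1]+Lt*np.cos(t)-Lt) # eq. target in down-frame
      q=least_squares(lambda q:np.r_[f(p,*q)[0]-w[0],f(p,*q)[1]-w[1]],[.4,1.6]).x
      print(Lt,tilt,tcp,q.round(2),'q5',(np.pi-t-q.sum()).round(2))
im=cv2.imread('pics/w7.png')[225:365,250:350];cv2.imwrite('pics/w7c.png',cv2.resize(im,None,fx=4,fy=4,interpolation=cv2.INTER_CUBIC))
E
```

```text
[ 0.018 -0.043  0.425  0.395  0.073] [-0.0001  0.0004  0.0003 -0.0007  0.0009 -0.0008  0.      0.0009  0.0004
 -0.0002  0.0006  0.0002  0.0002 -0.0021]
0.15 0 (0.5, 0.06) [0.48 1.78] q5 0.88
0.15 0 (0.52, 0.09) [0.47 1.7 ] q5 0.97
0.15 45 (0.5, 0.06) [0.39 2.11] q5 -0.14
0.15 45 (0.52, 0.09) [0.36 2.03] q5 -0.04
0.15 60 (0.5, 0.06) [0.44 2.18] q5 -0.53
0.15 60 (0.52, 0.09) [0.39 2.12] q5 -0.41
0.2 0 (0.5, 0.06) [0.48 1.78] q5 0.88
0.2 0 (0.52, 0.09) [0.47 1.7 ] q5 0.97
0.2 45 (0.5, 0.06) [0.38 2.21] q5 -0.23
0.2 45 (0.52, 0.09) [0.33 2.14] q5 -0.12
0.2 60 (0.5, 0.06) [0.46 2.3 ] q5 -0.67
0.2 60 (0.52, 0.09) [0.4  2.24] q5 -0.54
0.25 0 (0.5, 0.06) [0.48 1.78] q5 0.88
0.25 0 (0.52, 0.09) [0.47 1.7 ] q5 0.97
0.25 45 (0.5, 0.06) [0.37 2.3 ] q5 -0.32
0.25 45 (0.52, 0.09) [0.31 2.24] q5 -0.2
0.25 60 (0.5, 0.06) [0.52 2.41] q5 -0.83
0.25 60 (0.52, 0.09) [0.42 2.36] q5 -0.69
0.3 0 (0.5, 0.06) [0.48 1.78] q5 0.88
0.3 0 (0.52, 0.09) [0.47 1.7 ] q5 0.97
0.3 45 (0.5, 0.06) [0.38 2.4 ] q5 -0.43
0.3 45 (0.52, 0.09) [0.3  2.34] q5 -0.29
0.3 60 (0.5, 0.06) [0.61 2.51] q5 -1.03
0.3 60 (0.52, 0.09) [0.49 2.47] q5 -0.86
```

View pics/w7c.png

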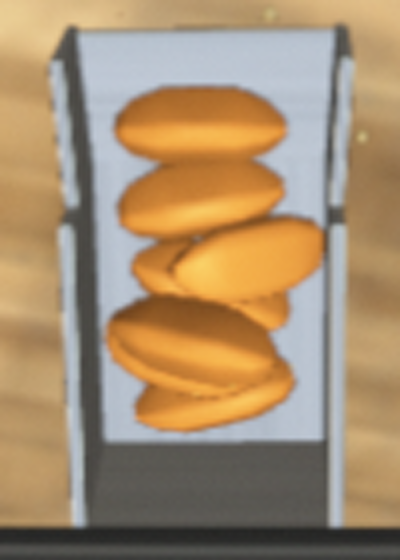

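apply_moves:
  rows:
    - [[0,0,0],[0.11,0,0],1]
    - [[0,0,0],[0.22,0,0],1]
    - [[0,0,0],[0.25,0,0],1]
    - [[0,0,0],[0.25,0,0],1]

```text
time_s: 32.75
tool_pos: [0.3955, 0.1904, 0.202]
tcp_rot: [-0.093, 0.976, 0.194, 0.019]
contact_force: [0.2, -0.6, -0.1]
finger_gap: 1.003
gripper_force: 0.0
```

```bash
cat > kin.py <<'E'
import numpy as np
from scipy.spatial.transform import Rotation as Ro
from scipy.optimize import least_squares
p0=[0.018,-0.043,0.425,0.395,0.073]
def fk(q,Lt,s4,c,p=p0):
    q1,q2,q3,q4,q5,q6=q
    w=np.array([p[0]+p[2]*np.sin(q2)+p[3]*np.sin(q2+q3+p[4]),0,p[1]+Lt+p[2]*np.cos(q2)+p[3]*np.cos(q2+q3+p[4])])
    B=Ro.from_euler('z',q1); w=B.apply(w)
    R=B*Ro.from_euler('y',q2+q3)*Ro.from_euler('z',s4*q4)*Ro.from_euler('y',q5)*Ro.from_euler('z',q6+c)
    return w+Lt*R.apply([0,0,1]),R
E
python3 - <<'E'
from kin import *
from station import r
s=r.state();q=s['q'];print(q.round(3),s['tool_pos'],s['tcp_rot'])
R=Ro.from_quat(s['tcp_rot'])
for s4 in(1,-1):
  f=lambda v:np.r_[fk(q,v[0],s4,v[1])[0]-s['tool_pos'],(fk(q,v[0],s4,v[1])[1].inv()*R).as_rotvec()]
  for c in(0,1.57,3.14,-1.57):
    o=least_squares(f,[.25,c]); print(s4,o.x.round(3),o.cost,o.fun.round(4))
E
```

```text
[-0.053  0.11   1.907  0.425  1.181 -1.988] [0.39554361 0.19035356 0.20197068] [-0.09299383  0.97641208  0.1939778   0.01855299]
1 [0.542 1.571] 0.00033797306209509793 [ 0.0116 -0.0045  0.0228 -0.     -0.     -0.    ]
1 [0.542 1.571] 0.0003379730620950735 [ 0.0116 -0.0045  0.0228 -0.     -0.      0.    ]
1 [0.542 1.571] 0.0003379730620950755 [ 0.0116 -0.0045  0.0228 -0.     -0.      0.    ]
1 [0.542 1.571] 0.000337973062095076 [ 0.0116 -0.0045  0.0228 -0.     -0.     -0.    ]
-1 [-0.518  1.912] 0.3091049212935855 [ 0.0322 -0.0149 -0.0577 -0.7596 -0.1914  0.    ]
-1 [-0.518  1.912] 0.3091049212962775 [ 0.0322 -0.0149 -0.0577 -0.7596 -0.1914  0.    ]
-1 [-0.518  1.912] 0.30910492129189077 [ 0.0322 -0.0149 -0.0577 -0.7596 -0.1914 -0.    ]
-1 [-0.518 -4.371] 0.3091049212918715 [ 0.0322 -0.0149 -0.0577 -0.7596 -0.1914 -0.    ]
```

```bash
cat > kin.py <<'E'
import numpy as np
from scipy.spatial.transform import Rotation as Ro
from scipy.optimize import least_squares
p0=[0.018,-0.043,0.425,0.395,0.073]
P=[.25,.07]
def fk(q,P=None,p=p0):
    Lt,e=P if P is not None else globals()['P']
    q1,q2,q3,q4,q5,q6=q
    w=np.array([p[0]+e+p[2]*np.sin(q2)+p[3]*np.sin(q2+q3+p[4]),0,p[1]+Lt+p[2]*np.cos(q2)+p[3]*np.cos(q2+q3+p[4])])
    B=Ro.from_euler('z',q1); w=B.apply(w)
    R5=B*Ro.from_euler('y',q2+q3)*Ro.from_euler('z',q4)*Ro.from_euler('y',q5)
    return w+R5.apply([e,0,Lt]),R5*Ro.from_euler('z',q6+np.pi/2)
lo=np.array([-2.94,-.97,.19,-1.23,.02,-2.88]);hi=np.array([2.94,2.17,2.56,4.37,3.11,2.88])
def ik(pos,R,q0):
    f=lambda q:np.r_[5*(fk(q)[0]-pos),(fk(q)[1].inv()*R).as_rotvec()]
    o=least_squares(f,np.clip(q0,lo+.01,hi-.01),bounds=(lo,hi)); return o.x,o.cost
E
python3 - <<'E'
from kin import *
from station import r
s=r.state();q=s['q']
f=lambda v:fk(q,v)[0]-s['tool_pos']
o=least_squares(f,[.25,.0]);print(o.x.round(4),o.fun.round(4))
E
```

```text
[ 0.733 -0.438] [ 0.0009  0.0001 -0.0004]
```

apply_moves:
  rows:
    - [[0,0,0],[0.11,0,0],1]
    - [[0,0,0],[0.22,0,0],1]
    - [[0,0,0],[0.3,0,0],1]
    - [[0,0,0],[0.3,0,0],1]

```text
time_s: 33.25
tool_pos: [0.3954, 0.1905, 0.2013]
tcp_rot: [-0.086, 0.904, 0.416, 0.039]
contact_force: [0.5, -0.4, -0.4]
finger_gap: 1.003
gripper_force: 0.0
```

```bash
python3 - <<'E'
from kin import *
from station import r
s=r.state();q=s['q'];print(q.round(4).tolist(),s['tool_pos'].round(4),s['tcp_rot'].round(3))
S=[([-1.51541,.313443,1.498413,0,1.331,-.22336],(.14444,-.50449,.23817)),([-.111,.124,1.822,0,1.196,1.183],(.42019,.07017,.20696)),([.47,.27,1.71,0,1.16,.74],(.36419,.31415,.18346)),([.46,.69,1.47,0,.99,1.73],(.47383,.36667,.0414)),([.15,.34,1.75,0,1.05,-.04],(.451,.1864,.1364)),([.15,.41,1.65,0,1.08,-.04],(.4851,.1933,.1358)),
([-0.053,0.11,1.907,0.425,1.181,-1.988],(.39554,.19035,.20197)),(q,s['tool_pos'])]
f=lambda v:np.concatenate([(np.array([0,0,0]) if 0 else (fk(a,v[:2],v[2:7])[0]-b)*(3 if abs(a[3])>.1 else 1)) for a,b in S])
for L in(.2,.3):
    o=least_squares(f,[L,0]+p0);print(o.x.round(4),o.cost);print(o.fun.reshape(-1,3).round(4)[-3:])
E
```

```text
[-0.2927, 0.1914, 2.0226, 0.8392, 1.3552, -2.4287] [0.3954 0.1905 0.2013] [-0.086  0.904  0.416  0.039]
[ 0.4258  0.0297 -0.2235 -0.1583  0.3794  0.5853 -0.3556] 0.05485496068005995
[[ 0.0177 -0.1173 -0.0242]
 [ 0.0163 -0.133  -0.0038]
 [ 0.0054  0.054   0.0288]]
[ 0.4258  0.0297 -0.2235 -0.1583  0.3794  0.5853 -0.3556] 0.05485496068005993
[[ 0.0177 -0.1173 -0.0242]
 [ 0.0163 -0.133  -0.0038]
 [ 0.0054  0.054   0.0288]]
```

```bash
cat > kin.py <<'E'
import numpy as np
from scipy.spatial.transform import Rotation as Ro
from scipy.optimize import least_squares
V=None
def fk(q,v=None):
    Lt,e,p0,p1,L2,L3,a,b,b5=V if v is None else v
    q1,q2,q3,q4,q5,q6=q
    w=np.array([p0+L2*np.sin(q2)+L3*np.sin(q2+q3+a),b,p1+L2*np.cos(q2)+L3*np.cos(q2+q3+a)])
    B=Ro.from_euler('z',q1); w=B.apply(w)
    R5=B*Ro.from_euler('y',q2+q3)*Ro.from_euler('z',q4)*Ro.from_euler('y',q5)
    return w+R5.apply([e,b5,Lt]),R5*Ro.from_euler('z',q6+np.pi/2)
lo=np.array([-2.94,-.97,.19,-1.23,.02,-2.88]);hi=np.array([2.94,2.17,2.56,4.37,3.11,2.88])
def ik(pos,R,q0):
    f=lambda q:np.r_[5*(fk(q)[0]-pos),(fk(q)[1].inv()*R).as_rotvec()]
    o=least_squares(f,np.clip(q0,lo+.01,hi-.01),bounds=(lo,hi)); return o.x,o.cost
E
python3 - <<'E'
from kin import *
S=[([-1.51541,.313443,1.498413,0,1.331,-.22336],(.14444,-.50449,.23817)),([-.111,.124,1.822,0,1.196,1.183],(.42019,.07017,.20696)),([.47,.27,1.71,0,1.16,.74],(.36419,.31415,.18346)),([.46,.69,1.47,0,.99,1.73],(.47383,.36667,.0414)),([.15,.34,1.75,0,1.05,-.04],(.451,.1864,.1364)),([.15,.41,1.65,0,1.08,-.04],(.4851,.1933,.1358)),
([-0.053,0.11,1.907,0.425,1.181,-1.988],(.39554,.19035,.20197)),([-0.2927, 0.1914, 2.0226, 0.8392, 1.3552, -2.4287],(.3954,.1905,.2013))]
f=lambda v:np.concatenate([fk(a,v)[0]-b for a,b in S]+[np.array([v[1],v[2],v[8]])*.01])
o=least_squares(f,[.25,0,0,.2,.4,.4,0,.116,0]);print(o.x.round(4).tolist(),o.cost);print(o.fun[:-3].reshape(-1,3).round(4))
open('kin.py','a').write('V=%r\n'%o.x.tolist())
E
```

```text
[0.2471, -0.0023, 0.0047, 0.1983, 0.439, 0.3922, 0.0996, 0.1185, -0.0016] 5.919105647997589e-06
[[ 0.0006  0.     -0.0004]
 [ 0.0003  0.0006  0.0005]
 [-0.0007  0.0016 -0.0002]
 [ 0.0004 -0.0013 -0.001 ]
 [-0.0005 -0.0001  0.0011]
 [ 0.0003 -0.0017  0.0002]
 [ 0.     -0.0001 -0.0001]
 [ 0.0004  0.0001 -0.0001]]
```

```bash
cat > plan.py <<'E'
from kin import *
TC=np.array([.4525,-.121]); yt=np.radians(10.1); xh=np.array([np.cos(yt),np.sin(yt)]); yh=np.array([-np.sin(yt),np.cos(yt)])
def tool(lip,psi,tilt,fl,gx=-.015,gz=.010):
    # lip world pos; returns TCP pos, R
    S=Ro.from_euler('z',psi)*Ro.from_euler('y',tilt)   # scoop x->psi, nose-down
    T=S*Ro.from_matrix(np.diag([1,-1,-1]) if fl==0 else np.diag([-1,1,-1]))
    return np.array(lip)+S.apply([gx-.05,0,gz-.007]),T
E
python3 - <<'E'
from plan import *
q0=[.18,.45,1.75,0,.95,0]
for fl in(0,1):
  g,T=tool((.4663-.049,.189-.0099,.007),np.radians(191.4),0,fl)
  qs=[ik(g,T,np.r_[q0[:5],x]) for x in(-1.5,1.5)];qg=min(qs,key=lambda a:a[1]);print('grasp',fl,g.round(3),qg[0].round(2),qg[1])
  for ps in range(-180,180,20):
    d=np.array([np.cos(np.radians(ps)),np.sin(np.radians(ps))])
    lip=np.r_[TC+.013*yh-.02*d,.066]
    out=[];q=None
    for x in(-2,0,2):
      c=ik(*tool(lip,np.radians(ps),0,fl),[-.4,.45,1.75,0,.95,x])
      if q is None or c[1]<q[1]: q=c
    if q[1]>1e-4: continue
    ok=1;Q=[q[0]]
    for t in range(5,66,5):
      n=ik(*tool(lip,np.radians(ps),np.radians(t),fl),Q[-1])
      if n[1]>1e-4 : ok=0;break
      Q.append(n[0])
    st=np.abs(np.diff(Q,axis=0)).max() if len(Q)>1 else 9
    print(fl,ps,'tilt max',5*(len(Q)-1),'step',st.round(2),Q[0].round(2),Q[-1].round(2))
E
```

```text
grasp 0 [0.481 0.192 0.01 ] [ 0.15  0.6   1.75 -0.    0.79 -1.62] 6.262423886223164e-25
0 -180 tilt max 30 step 0.23 [-0.42  0.55  1.63  0.    0.96 -1.99] [-0.55  0.32  2.01  0.67  0.43 -2.68]
0 -160 tilt max 25 step 0.16 [-0.37  0.53  1.67 -0.    0.94 -2.29] [-0.53  0.36  1.94  0.57  0.64 -2.88]
0 -140 tilt max 10 step 0.12 [-0.33  0.5   1.72 -0.    0.92 -2.6 ] [-0.41  0.44  1.8   0.21  0.83 -2.82]
0 -80 tilt max 65 step 0.11 [-0.33  0.36  1.96  0.    0.82  2.64] [-0.75  0.71  1.62  0.6   1.8   2.04]
0 -60 tilt max 65 step 0.1 [-0.37  0.31  2.04  0.    0.8   2.24] [-0.65  0.78  1.48  0.39  1.96  1.9 ]
0 -40 tilt max 65 step 0.12 [-0.44  0.27  2.09 -0.    0.78  1.83] [-0.55  0.82  1.39  0.15  2.06  1.7 ]
0 -20 tilt max 65 step 0.12 [-0.52  0.25  2.12 -0.    0.77  1.4 ] [-0.45  0.85  1.34 -0.11  2.09  1.48]
0 0 tilt max 65 step 0.11 [-0.6   0.26  2.11 -0.    0.77  0.97] [-0.35  0.84  1.35 -0.36  2.03  1.25]
0 20 tilt max 65 step 0.11 [-0.66  0.28  2.08  0.    0.78  0.57] [-0.26  0.81  1.42 -0.59  1.9   1.07]
0 40 tilt max 65 step 0.13 [-0.68  0.32  2.01  0.    0.81  0.19] [-0.19  0.76
[... 1699 characters left out ...]
11 [-0.6   0.26  2.11 -0.    0.77 -2.17] [-0.35  0.84  1.35 -0.36  2.03 -1.89]
1 20 tilt max 65 step 0.11 [-0.66  0.28  2.08 -0.    0.78 -2.58] [-0.26  0.81  1.42 -0.59  1.9  -2.07]
1 80 tilt max 10 step 0.12 [-0.66  0.43  1.85  0.    0.87  2.65] [-0.58  0.4   1.87 -0.22  0.82  2.88]
1 100 tilt max 20 step 0.14 [-0.63  0.47  1.77  0.    0.9   2.34] [-0.49  0.39  1.89 -0.44  0.7   2.79]
1 120 tilt max 30 step 0.21 [-0.58  0.51  1.7  -0.    0.93  2.04] [-0.43  0.35  1.98 -0.69  0.47  2.76]
1 140 tilt max 35 step 0.32 [-0.52  0.54  1.65  0.    0.95  1.74] [-0.46  0.31  2.07 -0.7   0.21  2.46]
1 160 tilt max 65 step 0.92 [-0.47  0.55  1.63  0.    0.96  1.45] [-0.6   0.35  2.42  2.82  0.78 -1.44]
```

apply_moves:
  rows:
    - [[0,0,0],[-0.11,0,0],1]
    - [[0,0,0],[-0.22,0,0],1]
    - [[0,0,0],[-0.33,0,0],1]
    - [[0,0,0],[-0.44,0,0],1]
    - [[0,0,0],[-0.55,0,0],1]
    - [[0,0,0],[-0.55,0,0],1]

```text
time_s: 34.0
tool_pos: [0.3955, 0.1932, 0.2032]
tcp_rot: [-0.098, 0.995, -0.0, 0.002]
contact_force: [0.7, 0.1, 0.5]
finger_gap: 0.997
gripper_force: 0.0
```

apply_moves:
  rows:
    - [[0,0,0],[0,0,-0.11],1]
    - [[0,0,0],[0,0,-0.22],1]
    - [[0,0,0],[0,0,-0.33],1]
    - [[0,0,0],[0,0,-0.44],1]
    - [[0,0,0],[0,0,-0.55],1]
    - [[0,0,0],[0,0,-0.66],1]
    - [[0,0,0],[0,0,-0.77],1]
    - [[0,0,0],[0,0,-0.88],1]
    - [[0,0,0],[0,0,-1],1]

```text
time_s: 35.12
tool_pos: [0.3956, 0.1908, 0.2025]
tcp_rot: [0.638, 0.77, 0.001, -0.0]
contact_force: [1.1, -0.1, 0.1]
finger_gap: 0.998
gripper_force: 0.0
```

apply_moves:
  rows:
    - [[0,0,0],[0,0,-0.11],1]
    - [[0,0,0],[0,0,-0.22],1]
    - [[0,0,0],[0,0,-0.33],1]
    - [[0,0,0],[0,0,-0.44],1]
    - [[0,0,0],[0,0,-0.55],1]
    - [[0,0,0],[0,0,-0.66],1]
    - [[0,0,0],[0,0,-0.77],1]
    - [[0,0,0],[0,0,-0.88],1]
    - [[0,0,0],[0,0,-1],1]
    - [[0,0,0],[0,0,-1],1]

```text
time_s: 36.38
tool_pos: [0.3956, 0.1908, 0.2024]
tcp_rot: [0.995, 0.097, 0.001, -0.001]
contact_force: [0.4, -0.2, 0.7]
finger_gap: 0.999
gripper_force: 0.0
```

```bash
python3 - <<'E'
from nuts import *
s=r.state();print(s['tool_pos'],s['tcp_rot'].round(3),s['q'].round(2))
im,d=r.capture('top');ci=r.camera_info('top')
for b in blobs(im,d,ci): print(*b)
ci=r.camera_info('wrist');im,d=r.capture('wrist');save('w8',cv2.resize(im[40:300,180:480],None,fx=2,fy=2,interpolation=cv2.INTER_CUBIC))
o=r.masks_of('scoop','wrist')
X=cloud(ci,d,o[0]['pixels']);print(X.min(0),X.max(0))
T=X[(X[:,2]>.036)&(X[:,2]<.047)];rc=cv2.minAreaRect(T[:,:2].astype(np.float32)*1000);print(rc,cv2.boxPoints(rc).round(0).tolist())
E
```

```text
[0.39558042 0.1908108  0.2024104 ] [ 0.995  0.097  0.001 -0.001] [0.18 0.16 1.8  0.   1.19 1.56]
[ 0.41063175  0.14563605 -0.00177528] [0.51909681 0.22554887 0.04487422]
((480.4146423339844, 191.8235321044922), (70.44825744628906, 55.93913650512695), 10.953712463378906) [[441.0, 213.0], [451.0, 158.0], [520.0, 171.0], [510.0, 226.0]]
```

View pics/w8.png

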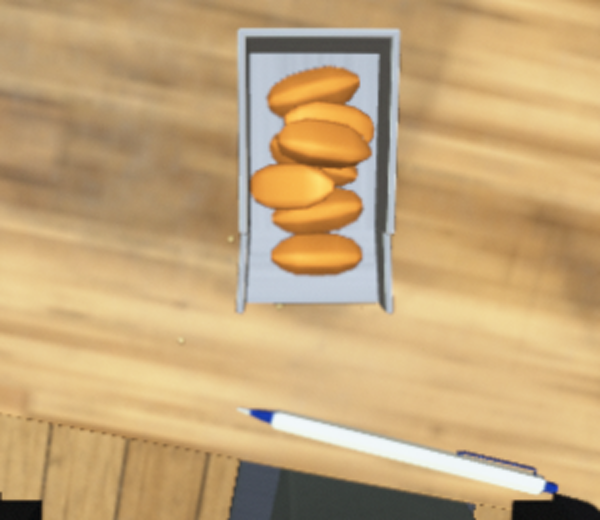

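apply_moves:
  rows:
    - [[0.4,0.005,0],[0,0,0],1]
    - [[0.85,0.01,-0.2],[0,0,0],1]
    - [[0.85,0.01,-0.6],[0,0,0],1]
    - [[0.85,0.01,-1],[0,0,0],1]
    - [[0.85,0.01,-1],[0,0,0],1]

```text
time_s: 37.15
tool_pos: [0.4792, 0.1917, 0.1002]
tcp_rot: [0.995, 0.097, -0.003, -0.0]
contact_force: [0.4, 0.1, 0.5]
finger_gap: 1.005
gripper_force: 0.0
```

apply_moves:
  rows:
    - [[0,0,-0.35],[0,0,0],1]
    - [[0,0,-0.7],[0,0,0],1]
    - [[0,0,-0.9],[0,0,0],1]
    - [[0,0,-0.92],[0,0,0],1]
    - [[0,0,-0.92],[0,0,0],0.3]
    - [[0,0,-0.92],[0,0,0],0.2]
    - [[0,0,-0.92],[0,0,0],0.1]
    - [[0,0,-0.92],[0,0,0],0]
    - [[0,0,-0.92],[0,0,0],0]
    - [[0,0,-0.92],[0,0,0],0]
  grip_force: 35

```text
time_s: 38.4
tool_pos: [0.4807, 0.192, 0.0106]
tcp_rot: [0.995, 0.097, 0.0, -0.0]
contact_force: [-1.9, 0.1, 5.6]
finger_gap: 0.628
gripper_force: 35.0
```

apply_moves:
  rows:
    - [[0,0,0.1],[0,0,0],0]
    - [[0,0,0.2],[0,0,0],0]
    - [[0,0,0.3],[0,0,0],0]
    - [[0,0,0.4],[0,0,0],0]

```text
time_s: 38.9
tool_pos: [0.4804, 0.1919, 0.0509]
tcp_rot: [0.995, 0.097, 0.0, 0.0]
contact_force: [-0.3, -0.9, -2.6]
finger_gap: 0.636
gripper_force: 35.0
```

```bash
python3 - <<'E'
from nuts import *
s=r.state();print(s['tool_pos'],s['tcp_rot'].round(3),s['q'].round(2),s['finger_gap'],s['contact_force'])
for n in('scene',):
    im,d=r.capture(n);save('s9',cv2.resize(im[180:330,220:420],None,fx=3,fy=3))
E
```

```text
[0.48044214 0.19192178 0.05087319] [0.995 0.097 0.    0.   ] [ 0.15  0.53  1.73 -0.    0.89  1.53] 0.6361933443575093 [-0.27155149 -0.88723856 -2.55819017]
```

View pics/s9.png

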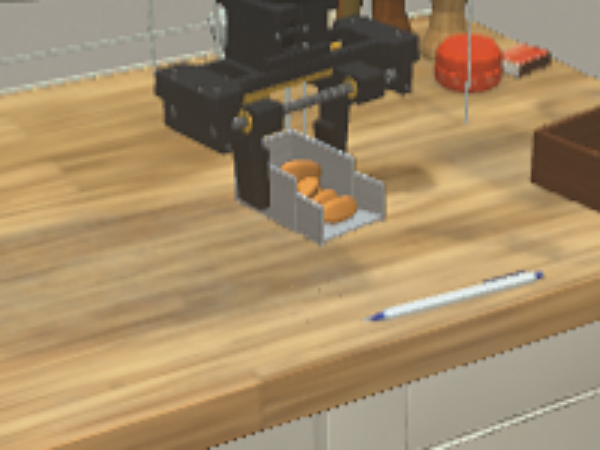

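apply_moves:
  rows:
    - [[0,0,0.1],[0,0,0],0]
    - [[0,0,0.25],[0,0,0.01],0]
    - [[-0.02,-0.05,0.42],[0,0,0.04],0]
    - [[-0.04,-0.13,0.57],[0,0,0.08],0]
    - [[-0.07,-0.24,0.67],[0,0,0.13],0]
    - [[-0.1,-0.36,0.7],[0,0,0.19],0]
    - [[-0.12,-0.48,0.7],[0,0,0.25],0]
    - [[-0.15,-0.6,0.7],[0,0,0.31],0]
    - [[-0.17,-0.72,0.7],[0,0,0.37],0]
    - [[-0.19,-0.83,0.7],[0,0,0.43],0]
    - [[-0.21,-0.92,0.7],[0,0,0.48],0]
    - [[-0.22,-0.97,0.7],[0,0,0.52],0]

```text
time_s: 40.45
tool_pos: [0.4584, 0.0945, 0.1208]
tcp_rot: [0.875, 0.485, 0.0, 0.0]
contact_force: [0.2, -0.1, -2.3]
finger_gap: 0.63
gripper_force: 35.0
```

apply_moves:
  rows:
    - [[-0.01,-0.06,0],[0,0,0.05],0]
    - [[-0.03,-0.16,0],[0,0,0.1],0]
    - [[-0.06,-0.28,0],[0,0,0.16],0]
    - [[-0.09,-0.4,0],[0,0,0.22],0]
    - [[-0.12,-0.52,0],[0,0,0.28],0]
    - [[-0.15,-0.64,0],[0,0,0.34],0]
    - [[-0.18,-0.74,0],[0,0,0.39],0]
    - [[-0.2,-0.83,0],[0,0,0.43],0]
    - [[-0.22,-0.9,0],[0,0,0.46],0]
    - [[-0.23,-0.94,0],[0,0,0.47],0]
    - [[-0.23,-0.94,0],[0,0,0.47],0]

```text
time_s: 41.82
tool_pos: [0.4355, 0.0008, 0.1204]
tcp_rot: [0.642, 0.767, 0.0, 0.0]
contact_force: [0.1, 1.1, -3.0]
finger_gap: 0.631
gripper_force: 35.0
```

```bash
python3 - <<'E'
from nuts import *
s=r.state();print(s['tool_pos'],s['tcp_rot'].round(3),s['q'].round(2),s['finger_gap'],s['contact_force'])
im,d=r.capture('scene');ci=r.camera_info('scene');o=r.pinpoint('scoop_tip','scene');print(o[:1])
ct=r.camera_info('top');it,dt=r.capture('top');o2=r.pinpoint('scoop_tip','top');print(o2[:1])
if o and o2:
    a,u=ray(ci,o[0]['at'][::-1]);b,v=ray(ct,o2[0]['at'][::-1]);st=np.linalg.lstsq(np.c_[u,-v],b-a,rcond=None)[0];print(a+u*st[0],b+v*st[1])
for b in blobs(it,dt,ct): print(*b)
E
```

```text
[0.43547874 0.00082158 0.12043307] [0.642 0.767 0.    0.   ] [-0.27  0.26  1.91  0.    0.97 -0.45] 0.6306691646443453 [ 0.05649503  1.05904265 -3.02662487]
[]
[]
```

apply_moves:
  rows:
    - [[0,-0.06,-0.04],[0,0,0],0]
    - [[0,-0.14,-0.14],[0,0,0],0]
    - [[0,-0.2,-0.28],[0,0,0],0]
    - [[0,-0.233,-0.4],[0,0,0],0]
    - [[0,-0.233,-0.48],[0,0,0],0]
    - [[0,-0.233,-0.51],[0,0,0],0]
    - [[0,-0.233,-0.51],[0,0,0],0]
    - [[0,-0.233,-0.51],[0,0,0],0]

```text
time_s: 43.02
tool_pos: [0.4357, -0.0223, 0.0694]
tcp_rot: [0.641, 0.767, 0.0, 0.0]
contact_force: [-0.3, 0.1, -1.5]
finger_gap: 0.631
gripper_force: 35.0
```

```bash
python3 - <<'E'
from nuts import *
from plan import *
s=r.state();print(s['tool_pos'],s['tcp_rot'].round(3),s['q'].round(2),s['contact_force'])
im,d=r.capture('scene');save('s10',cv2.resize(im[180:300,340:500],None,fx=4,fy=4))
R0=Ro.from_quat(s['tcp_rot']);psi=np.radians(280.1)
lip=s['tool_pos']-tool((0,0,0),psi,0,1)[0];print('lip',lip)
p0=s['tool_pos']
for t in range(0,66,10):
    p,R=tool(lip,psi,np.radians(t),1); print(t,((p-p0)*10).round(3),((R*tool(lip,psi,0,1)[1].inv()).as_rotvec()/(np.pi/2)).round(3))
E
```

```text
[ 0.43565998 -0.02232782  0.06939145] [0.641 0.767 0.    0.   ] [-0.32  0.35  1.95  0.    0.83 -0.5 ] [-0.29559254  0.08781757 -1.52620628]
lip [ 0.44705882 -0.08632052  0.06639145]
0 [ 0. -0.  0.] [0. 0. 0.]
10 [ 0.003 -0.015  0.112] [0.109 0.019 0.   ]
20 [ 0.009 -0.049  0.221] [0.219 0.039 0.   ]
30 [ 0.018 -0.101  0.321] [0.328 0.058 0.   ]
40 [ 0.03  -0.169  0.411] [0.438 0.078 0.   ]
50 [ 0.045 -0.251  0.487] [ 0.547  0.097 -0.   ]
60 [ 0.062 -0.346  0.548] [0.656 0.117 0.   ]
```

View pics/s10.png

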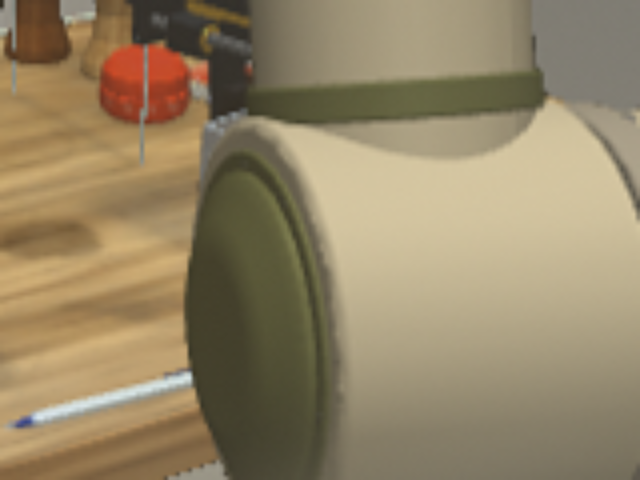

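apply_moves:
  rows:
    - [[0.001,-0.005,0.057],[0.055,0.01,0],0]
    - [[0.003,-0.015,0.112],[0.109,0.019,0],0]
    - [[0.006,-0.03,0.168],[0.164,0.029,0],0]
    - [[0.009,-0.049,0.221],[0.219,0.039,0],0]
    - [[0.012,-0.068,0.262],[0.262,0.046,0],0]
    - [[0.016,-0.09,0.302],[0.306,0.054,0],0]
    - [[0.02,-0.114,0.34],[0.35,0.062,0],0]
    - [[0.025,-0.141,0.377],[0.394,0.07,0],0]
    - [[0.03,-0.169,0.411],[0.438,0.078,0],0]
    - [[0.034,-0.193,0.435],[0.47,0.084,0],0]
    - [[0.039,-0.217,0.458],[0.503,0.09,0],0]
    - [[0.045,-0.251,0.487],[0.547,0.097,0],0]

```text
time_s: 44.58
tool_pos: [0.4402, -0.0477, 0.1182]
tcp_rot: [0.581, 0.695, 0.272, -0.324]
contact_force: [0.2, 0.1, -1.8]
finger_gap: 0.63
gripper_force: 35.0
```

apply_moves:
  rows:
    - [[0.004,-0.02,0.015],[0.022,0.004,0],0]
    - [[0.008,-0.045,0.032],[0.054,0.01,0],0]
    - [[0.013,-0.07,0.047],[0.082,0.015,0],0]
    - [[0.017,-0.095,0.061],[0.109,0.02,0],0]
    - [[0.017,-0.095,0.061],[0.109,0.02,0],0]
    - [[0.017,-0.095,0.061],[0.109,0.02,0],0]
    - [[0.017,-0.095,0.061],[0.109,0.02,0],0]

```text
time_s: 45.45
tool_pos: [0.4416, -0.0568, 0.124]
tcp_rot: [0.556, 0.664, 0.321, -0.383]
contact_force: [0.3, 0.0, -0.7]
finger_gap: 0.632
gripper_force: 35.0
```

```bash
python3 - <<'E'
from nuts import *
s=r.state();print(s['tool_pos'],s['q'].round(2),s['contact_force'],s['finger_gap'])
im,d=r.capture('wrist');save('w11',im);ci=r.camera_info('wrist')
for b in blobs(im,d,ci): print(*b)
E
```

```text
[ 0.44164679 -0.05683335  0.12401838] [-0.72  0.67  1.65  0.58  1.73 -1.09] [ 0.26482435  0.04199378 -0.69800825] 0.6317715819801082
[0.279  0.6445] 163.6 [0.036 0.022] 55 -0.031 [297.  18.]
[0.3665 0.6453] 92.2 [0.041 0.026] 37 0.055 [345.  20.]
[0.6984 0.2453] 93.4 [0.028 0.006] 60 0.0 [612. 170.]
[0.6855 0.1735] 68.2 [0.006 0.005] 15 0.0 [622. 214.]
[0.6744 0.1493] 96.5 [0.021 0.009] 74 0.0 [619. 230.]
[0.6855 0.1597] 82.2 [0.009 0.004] 15 0.001 [627. 224.]
[0.5599 0.0677] 106.1 [0.042 0.015] 439 0.0 [500. 286.]
```

View pics/w11.png

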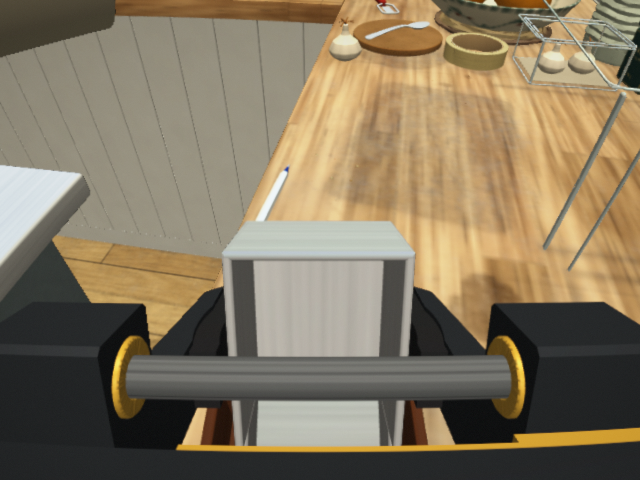

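apply_moves:
  rows:
    - [[0,0,0.05],[0.06,0.01,0],0]
    - [[0,0,0.1],[0.09,0.016,0],0]
    - [[0,0,0.15],[0.09,0.016,0],0]
    - [[0,0,0.3],[0.09,0.016,0],0]
    - [[0,0,0.6],[0.09,0.016,0],0]

```text
time_s: 46.12
tool_pos: [0.4415, -0.0567, 0.185]
tcp_rot: [0.531, 0.635, 0.36, -0.43]
contact_force: [0.1, -0.5, -1.6]
finger_gap: 0.631
gripper_force: 35.0
```

apply_moves:
  rows:
    - [[0,0.1,0.1],[0,0,0],0]
    - [[-0.01,0.3,0.1],[-0.1,-0.02,0],0]
    - [[-0.02,0.5,0.1],[-0.2,-0.035,0],0]
    - [[-0.03,0.7,0.1],[-0.3,-0.055,0],0]
    - [[-0.03,0.9,0.1],[-0.4,-0.07,0],0]
    - [[-0.03,0.95,0.1],[-0.5,-0.09,0],0]
    - [[-0.03,0.95,0.1],[-0.6,-0.11,0],0]
    - [[-0.03,0.95,0.1],[-0.7,-0.125,0],0]
    - [[-0.03,0.95,0.1],[-0.746,-0.133,0],0]
    - [[-0.03,0.95,0.1],[-0.746,-0.133,0],0]

```text
time_s: 47.38
tool_pos: [0.4379, 0.0394, 0.1939]
tcp_rot: [0.641, 0.768, 0.0, -0.0]
contact_force: [-0.8, -0.9, -1.8]
finger_gap: 0.633
gripper_force: 35.0
```

```bash
python3 - <<'E'
from nuts import *
s=r.state();print(s['tool_pos'],s['tcp_rot'].round(3),s['q'].round(2),s['contact_force'])
im,d=r.capture('top');save('t12',cv2.resize(im[190:300,300:520],None,fx=3.5,fy=3.5,interpolation=cv2.INTER_CUBIC));ci=r.camera_info('top')
for b in blobs(im,d,ci): print(*b)
E
```

```text
[0.43793252 0.0394187  0.19394396] [ 0.641  0.768  0.    -0.   ] [-0.18  0.17  1.81  0.    1.17 -0.36] [-0.84989094 -0.91307096 -1.76754781]
[ 0.4764 -0.1286] 24.0 [0.059 0.029] 178 0.019 [457. 247.]
```

View pics/t12.png

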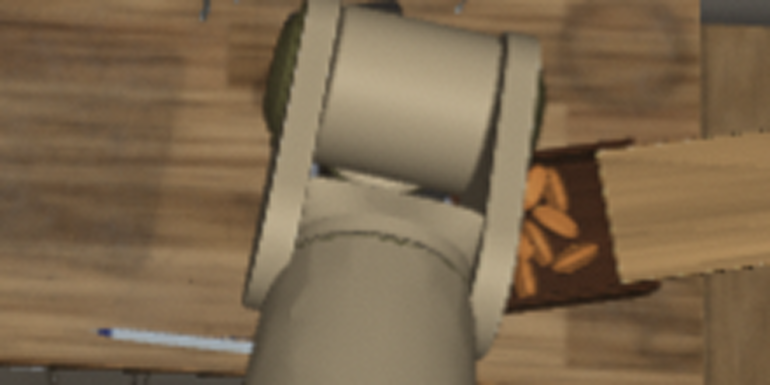

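apply_moves:
  rows:
    - [[0.2,0.4,0],[0,0,0],0]
    - [[0.42,0.8,-0.2],[0,0,0],0]
    - [[0.42,1,-0.5],[0,0,0],0]
    - [[0.42,1,-0.9],[0,0,0],0]
    - [[0.42,1,-0.95],[0,0,0],0]

```text
time_s: 48.05
tool_pos: [0.4793, 0.1376, 0.0969]
tcp_rot: [0.642, 0.767, -0.001, -0.002]
contact_force: [-0.1, -0.1, -1.2]
finger_gap: 0.627
gripper_force: 35.0
```

apply_moves:
  rows:
    - [[0,0.1,-0.3],[0,0,0],0]
    - [[0,0.1,-0.6],[0,0,0],0]
    - [[0,0.1,-0.8],[0,0,0],0]
    - [[0,0.1,-0.84],[0,0,0],0]
    - [[0,0.1,-0.84],[0,0,0],0]

```text
time_s: 48.68
tool_pos: [0.4814, 0.1478, 0.016]
tcp_rot: [0.642, 0.767, 0.001, 0.001]
contact_force: [-0.3, 0.3, -2.1]
finger_gap: 0.63
gripper_force: 35.0
```

```bash
python3 - <<'E'
from nuts import *
s=r.state();print(s['tool_pos'],s['tcp_rot'].round(3),s['q'].round(2),s['contact_force'])
im,d=r.capture('top');ci=r.camera_info('top')
for b in blobs(im,d,ci): print(*b)
hsv=cv2.cvtColor(im,cv2.COLOR_RGB2HSV);m=cv2.inRange(hsv,(6,145,110),(17,255,255))[215:285,420:480]>0
for z in(1,):
    o=[x for x in r.masks_of('nut1_mid','top')]; print([(round(x['p'],2),np.round(x['bbox'])) for x in o])
ci2=r.camera_info('scene');i2,d2=r.capture('scene')
for b in blobs(i2,d2,ci2): print('sc',*b)
E
```

```text
[0.48141568 0.14777194 0.01598383] [0.642 0.767 0.001 0.001] [ 0.06  0.57  1.79  0.    0.79 -0.11] [-0.31388089  0.33412607 -2.08201973]
[ 0.4767 -0.1267] 30.1 [0.059 0.034] 194 0.019 [456. 247.]
[ 0.4371 -0.1112] 9.3 [0.056 0.034] 164 0.019 [450. 262.]
[ 0.4355 -0.1473] 120.9 [0.036 0.012] 50 0.017 [464. 263.]
[(0.39, array([449., 269.,   7.,  10.]))]
sc [ 0.49   -0.1206] 150.0 [0.059 0.013] 36 0.02 [423. 229.]
sc [0.4494 0.4937] 6.6 [0.02  0.016] 15 0.054 [185. 301.]
sc [0.475  0.5924] 39.3 [0.05  0.005] 23 0.011 [129. 309.]
sc [0.4387 0.5652] 34.3 [0.045 0.005] 24 0.009 [147. 314.]
sc [0.3186 0.6475] 91.3 [0.026 0.003] 16 -0.003 [107. 368.]
sc [0.3184 0.6906] 89.8 [0.044 0.005] 38 -0.003 [ 76. 377.]
```

apply_moves:
  rows:
    - [[0,0,-0.02],[0,0,0],0]
    - [[0,0,-0.035],[0,0,0],0]
    - [[0,0,-0.05],[0,0,0],0]
    - [[0,0,-0.05],[0,0,0],0]

```text
time_s: 49.32
tool_pos: [0.4806, 0.1481, 0.0106]
tcp_rot: [0.642, 0.767, 0.0, 0.0]
contact_force: [-3.2, -0.9, 9.9]
finger_gap: 0.632
gripper_force: 35.0
```

apply_moves:
  rows:
    - [[0,0,0.005],[0,0,0],0.7]
    - [[0,0,0.005],[0,0,0],0.7]
    - [[0,0,0.005],[0,0,0],0.7]
    - [[0,0,0.25],[0,0,0],0.7]
    - [[0,0,0.6],[0,0,0],0.7]
    - [[0,0,1],[0,0,0],0.2]
    - [[0,0,1],[0,0,0],-0.5]
  grip_force: 20

```text
time_s: 50.2
tool_pos: [0.482, 0.1482, 0.1123]
tcp_rot: [0.642, 0.767, 0.002, 0.002]
contact_force: [0.8, 0.6, 0.3]
finger_gap: 0.645
gripper_force: 0.0
```

```bash
python3 - <<'E'
from nuts import *
s=r.state();print(s['tool_pos'],s['contact_force'])
ci=r.camera_info('wrist');im,d=r.capture('wrist')
for n in('wrist','scene'):
  if n=='scene': im,d=r.capture(n);ci=r.camera_info(n)
  o=r.masks_of('scoop',n)
  if o:
    X=cloud(ci,d,o[0]['pixels']);print(n,o[0]['p'],X.min(0).round(3),X.max(0).round(3),np.percentile(X[:,2],[2,98]).round(3))
    T=X[(X[:,2]>.036)&(X[:,2]<.047)];print(cv2.minAreaRect(T[:,:2].astype(np.float32)*1000))
E
```

```text
[0.48195784 0.1481789  0.11227221] [0.77858575 0.5993245  0.27085399]
wrist 0.9 [ 0.446  0.071 -0.002] [0.529 0.185 0.045] [0.002 0.043]
((482.1590270996094, 146.34002685546875), (55.734867095947266, 69.80029296875), 10.052375793457031)
scene 0.85 [ 0.444  0.049 -0.002] [0.58  0.186 0.043] [0.    0.041]
((478.4134216308594, 149.8639373779297), (58.08781814575195, 68.38722229003906), 10.105180740356445)
```

Scoop stands upright and free. Now to the lid.

apply_moves:
  rows:
    - [[0,-0.4,0.2],[0,0,0],-1]
    - [[0,-0.9,0.3],[0,0,0],-1]
    - [[-0.03,-1,0.3],[0,0,0],-1]

```text
time_s: 50.78
tool_pos: [0.4776, 0.046, 0.1395]
tcp_rot: [0.643, 0.766, -0.0, -0.0]
contact_force: [0.1, -0.0, -0.2]
finger_gap: 0.123
gripper_force: 0.0
```

apply_moves:
  rows:
    - [[0,-0.5,0],[0,0,0],-1]
    - [[-0.03,-1,0],[0,0,0],-1]

```text
time_s: 51.02
tool_pos: [0.4742, -0.0525, 0.1389]
tcp_rot: [0.641, 0.767, -0.0, -0.001]
contact_force: [0.5, 0.7, 0.2]
finger_gap: 0.009
gripper_force: 0.0
```

apply_moves:
  rows:
    - [[0,-0.5,0],[0,0,0],-1]
    - [[-0.03,-1,0],[0,0,0],-1]

```text
time_s: 51.28
tool_pos: [0.4713, -0.1528, 0.1388]
tcp_rot: [0.642, 0.767, 0.0, -0.001]
contact_force: [0.2, -0.1, 0.4]
finger_gap: 0.005
gripper_force: 0.0
```

apply_moves:
  rows:
    - [[-0.03,-0.4,0],[0,0,0],-1]
    - [[-0.03,-0.53,-0.2],[0,0,0],-1]
    - [[-0.03,-0.53,-0.5],[0,0,0],-1]
    - [[-0.03,-0.53,-0.8],[0,0,0],-1]
    - [[-0.03,-0.53,-0.86],[0,0,0],-1]
    - [[-0.03,-0.53,-0.86],[0,0,0],-1]

```text
time_s: 52.02
tool_pos: [0.4688, -0.2046, 0.0539]
tcp_rot: [0.642, 0.767, 0.0, -0.0]
contact_force: [0.1, 0.5, -0.0]
finger_gap: 0.006
gripper_force: 0.0
```

apply_moves:
  rows:
    - [[0,0,-0.03],[0,0,0],-1]
    - [[0,0,-0.05],[0,0,0],-1]
    - [[0,0,-0.06],[0,0,0],-1]
    - [[0,0,-0.066],[0,0,0],-1]
    - [[0,0,-0.066],[0,0,0],-1]

```text
time_s: 52.65
tool_pos: [0.4688, -0.2051, 0.0483]
tcp_rot: [0.642, 0.767, 0.0, 0.0]
contact_force: [-3.7, 1.4, 10.0]
finger_gap: 0.004
gripper_force: 5.2
```

apply_moves:
  rows:
    - [[-0.018,0.1,0],[0,0,0],-1]
    - [[-0.036,0.2,0],[0,0,0],-1]
    - [[-0.054,0.3,0],[0,0,0],-1]
    - [[-0.072,0.4,0],[0,0,0],-1]
    - [[-0.089,0.5,0],[0,0,0],-1]
    - [[-0.107,0.6,0],[0,0,0],-1]

```text
time_s: 53.4
tool_pos: [0.4584, -0.1454, 0.0484]
tcp_rot: [0.642, 0.767, -0.0, 0.001]
contact_force: [-2.3, -1.9, 9.0]
finger_gap: 0.005
gripper_force: 4.3
```

apply_moves:
  rows:
    - [[-0.018,0.1,0],[0,0,0],-1]
    - [[-0.036,0.2,0],[0,0,0],-1]
    - [[-0.054,0.3,0],[0,0,0],-1]
    - [[-0.072,0.4,0],[0,0,0],-1]
    - [[-0.089,0.5,0],[0,0,0],-1]
    - [[-0.102,0.57,0],[0,0,0],-1]
    - [[-0.109,0.61,0],[0,0,0],-1]

```text
time_s: 54.28
tool_pos: [0.4481, -0.0847, 0.0484]
tcp_rot: [0.642, 0.767, 0.0, 0.002]
contact_force: [1.1, -4.0, 6.0]
finger_gap: 0.004
gripper_force: 2.8
```

apply_moves:
  rows:
    - [[-0.007,0.04,-0.003],[0,0,0],-1]
    - [[-0.01,0.06,-0.003],[0,0,0],-1]
    - [[-0.01,0.06,0.3],[0,0,0],-1]
    - [[0,0,0.9],[0,0,0],-1]

```text
time_s: 54.78
tool_pos: [0.446, -0.0835, 0.1373]
tcp_rot: [0.642, 0.767, -0.0, -0.002]
contact_force: [0.7, -0.9, 0.9]
finger_gap: 0.008
gripper_force: 0.0
```

apply_moves:
  rows:
    - [[-0.2,0,0.4],[0,0,-0.1],-1]
    - [[-0.3,0,0.7],[0,0,-0.22],-1]
    - [[-0.3,0,0.7],[0,0,-0.33],-1]
    - [[-0.3,0,0.7],[0,0,-0.44],-1]
    - [[-0.3,0,0.7],[0,0,-0.55],-1]
    - [[-0.3,0,0.7],[0,0,-0.66],-1]
    - [[-0.3,0,0.7],[0,0,-0.77],-1]
    - [[-0.3,0,0.7],[0,0,-0.88],-1]
    - [[-0.3,0,0.7],[0,0,-0.98],-1]
    - [[-0.3,0,0.7],[0,0,-0.98],-1]

```text
time_s: 56.02
tool_pos: [0.417, -0.084, 0.2074]
tcp_rot: [0.994, 0.105, 0.0, 0.0]
contact_force: [-0.8, 0.7, -0.5]
finger_gap: 0.008
gripper_force: 0.0
```

```bash
python3 - <<'E'
from nuts import *
ci=r.camera_info('wrist');im,d=r.capture('wrist');print(r.state()['tool_pos'],r.state()['contact_force'])
for t in('lid_top','tray'):
    for o in r.masks_of(t,'wrist')[:1]:
        X=cloud(ci,d,o['pixels']); T=X[(X[:,2]>.038)&(X[:,2]<.056)]
        rc=cv2.minAreaRect(T[:,:2].astype(np.float32)*1000); print(t,o['p'],np.median(T[:,2]),rc,cv2.boxPoints(rc).round(0).tolist())
for b in blobs(im,d,ci): print(*b)
im,d=r.capture('top');ci=r.camera_info('top');print('top')
for b in blobs(im,d,ci): print(*b)
for t in('garlic_3','tape_roll','scoop','lid_top'): print(t,[(round(o['p'],2),np.round(o['at'])) for o in r.pinpoint(t,'top')[:1]])
E
```

```text
[ 0.41700611 -0.08395927  0.2073955 ] [ 0.17507969 -0.04501317  0.83278118]
lid_top 0.93 0.04844264592846573 ((452.41790771484375, -122.72118377685547), (97.76483917236328, 143.84909057617188), 9.924699783325195) [[392.0, -60.0], [417.0, -202.0], [513.0, -185.0], [488.0, -43.0]]
tray 0.89 0.048388108380298306 ((452.2148742675781, -119.70293426513672), (110.1880111694336, 150.0018768310547), 10.022369384765625) [[385.0, -55.0], [411.0, -203.0], [520.0, -184.0], [493.0, -36.0]]
[0.5567 0.0309] 93.7 [0.019 0.007] 166 0.0 [206.   4.]
[ 0.5026 -0.0861] 99.2 [0.018 0.001] 24 0.048 [342. 109.]
[ 0.507  -0.1102] 100.1 [0.026 0.001] 29 0.048 [373. 110.]
[ 0.3956 -0.1746] 101.9 [0.017 0.   ] 17 0.048 [415. 259.]
[ 0.3999 -0.1995] 101.9 [0.018 0.   ] 17 0.048 [444. 260.]
top
garlic_3 [(0.63, array([269., 210.]))]
tape_roll [(0.63, array([197., 201.]))]
scoop [(0.85, array([243., 354.]))]
lid_top []
```

```bash
python3 -c "
from station import r
print(r.finish_job())"
```

```text
the job is handed in; nothing more can be done
None
```

The job is handed in after about 56 s of robot time: all seven nuts are in the tray (counted by blob area in the top view), the lid is slid shut, and the empty scoop stands upright on the worktop. I viewed 15 pictures, one over the limit of 14.

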